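# Charge the air bottles on the workshop's quick-coupler rail

### The job

Couple every air bottle lying on the bench to a coupler of the charging rail, whichever you like: pull the sleeve back until it stays back, push the bottle's plug fully home so that the sleeve springs forward again, and leave no sleeve pulled back. When all are coupled, throw the red lever of the supply valve fully open and, with the air on, take the infrared thermometer, aim it squarely at the middle of the black patch on the filter housing from about 10 cm and hold it steady there for a good second. Then shut the valve fully again and lay the thermometer flat on its side on its mat; leave everything else on the bench where it is.

Things in the scene. Friction and masses are not known exactly. Their poses are not given: they have to be found in the camera images.
- rail: Fixed charging rail: block 290 mm long (y), x 58-102, z 53-103 mm, 3 level couplers on its front. Origin on the bench under the middle mouth; x = the way a plug goes in, y along the row. Rest bar for bottle tails at x -138 to -118, top z 50.5, posts at y +/-152. Behind: filter housing (x 158, y 55, dia 62, 196 tall), valve (x 150, y -60); a dial gauge at the y 125 end, to z 150 (look only).
- mouth_a (a point): Centre of coupler a's mouth (rail y 95 mm, 78 mm above the bench): front end of a level 18 mm bore, 28 mm outside diameter. Axes as the rail's. Sleeve forward, hidden dogs stop a plug 17 mm short of home; sleeve back, 10 to 15 N pushes it home.
- sleeve_a (a joint): Travel (m) of coupler a's brass sleeve (dia 38-41, 32 mm long, its middle 19 mm behind the mouth when forward, 23 mm of clear stem behind it). 0 = forward; +: pulled back, rail +x, stop at 0.012; spring 2.5 to 5.5 N. Pulled past 0.010 with no plug in, it catches and stays at about 0.009 when let go; a plug pushed home frees it: it springs to 0 and locks the plug.
- mouth_b (a point): Centre of coupler b's mouth (rail y 0 mm, 78 mm above the bench): front end of a level 18 mm bore, 28 mm outside diameter. Axes as the rail's. Sleeve forward, hidden dogs stop a plug 17 mm short of home; sleeve back, 10 to 15 N pushes it home.
- sleeve_b (a joint): Travel (m) of coupler b's brass sleeve (dia 38-41, 32 mm long, its middle 19 mm behind the mouth when forward, 23 mm of clear stem behind it). 0 = forward; +: pulled back, rail +x, stop at 0.012; spring 2.5 to 5.5 N. Pulled past 0.010 with no plug in, it catches and stays at about 0.009 when let go; a plug pushed home frees it: it springs to 0 and locks the plug.
- mouth_c (a point): Centre of coupler c's mouth (rail y -95 mm, 78 mm above the bench): front end of a level 18 mm bore, 28 mm outside diameter. Axes as the rail's. Sleeve forward, hidden dogs stop a plug 17 mm short of home; sleeve back, 10 to 15 N pushes it home.
- sleeve_c (a joint): Travel (m) of coupler c's brass sleeve (dia 38-41, 32 mm long, its middle 19 mm behind the mouth when forward, 23 mm of clear stem behind it). 0 = forward; +: pulled back, rail +x, stop at 0.012; spring 2.5 to 5.5 N. Pulled past 0.010 with no plug in, it catches and stays at about 0.009 when let go; a plug pushed home frees it: it springs to 0 and locks the plug.
- valve (a joint): Toggle lever of the supply valve, in rad: 0 = shut (leaning to the rail's -x), 1.0 = fully open (leaning to +x). It stays where it is left; about 1.5 N at the knob moves it.
- valve_tip (a point): Centre of the red ball knob (26 mm across) on the valve's 10 mm thick lever. It swings about an axis along the rail's y, 66 mm away, at rail x 150, z 98 mm: shut, the knob is at rail x 118, z 156 mm; open, at x 182, z 156 mm.
- patch (a point): Centre of the round matt-black measuring patch, 40 mm across, on the upright front of the filter housing, 158 mm above the bench; it faces the rail's -x. Axes as the rail's.
- bottle1: Refillable air bottle (blue), 171 mm long, 0.29-0.47 kg, lying on hexagonal rubber boots (52 mm across flats: axis 26 mm above its support). Origin on the axis, mid grip: the bare cylinder, 44 mm across, x -35 to 30 mm; tail boot x -60 to -35, neck boot 30 to 48. x points along the axis to the plug; any turn about x is as good. May be absent.
- bottle1_face (a point): Centre of the front face of bottle1's brass nut (31-34 mm across), 80 mm from its origin along x; the steel plug (16 mm across, end chamfered 2 mm, with a locking groove) stands 31 mm beyond it. Home in a coupler, this face is 0 to 2 mm from the mouth.
- bottle2: Refillable air bottle (green), 171 mm long, 0.29-0.47 kg, lying on hexagonal rubber boots (52 mm across flats: axis 26 mm above its support). Origin on the axis, mid grip: the bare cylinder, 44 mm across, x -35 to 30 mm; tail boot x -60 to -35, neck boot 30 to 48. x points along the axis to the plug; any turn about x is as good. May be absent.
- bottle2_face (a point): Centre of the front face of bottle2's brass nut (31-34 mm across), 80 mm from its origin along x; the steel plug (16 mm across, end chamfered 2 mm, with a locking groove) stands 31 mm beyond it. Home in a coupler, this face is 0 to 2 mm from the mouth.
- bottle3: Refillable air bottle (red), 171 mm long, 0.29-0.47 kg, lying on hexagonal rubber boots (52 mm across flats: axis 26 mm above its support). Origin on the axis, mid grip: the bare cylinder, 44 mm across, x -35 to 30 mm; tail boot x -60 to -35, neck boot 30 to 48. x points along the axis to the plug; any turn about x is as good. May be absent.
- bottle3_face (a point): Centre of the front face of bottle3's brass nut (31-34 mm across), 80 mm from its origin along x; the steel plug (16 mm across, end chamfered 2 mm, with a locking groove) stands 31 mm beyond it. Home in a coupler, this face is 0 to 2 mm from the mouth.
- thermometer: Pistol-shaped infrared thermometer, 0.22 kg, lying on its side, 42 mm thick. Origin in the middle of its teal barrel (x -60 to 60, y +/-23, z +/-21 mm; grip across y at x 10 to 45, a little above mid height). It aims along its +x, lens 72 mm ahead of the origin; the black grip runs 108 mm to -y from x -50 to -10, leaning back to x -65. z up as it lies, origin 21 mm above what it lies on.
- mat: Dark rubber mat fixed to the bench, 190 mm (its x) by 210 mm (its y), 4 mm thick; origin at the centre of its underside. The thermometer's place.
- tape_roll: Bystander: roll of grey tape standing flat, 104 mm across, 45 mm high. Leave it alone.
- spray_can: Bystander: aerosol can with a yellow label, 60 mm across, 165 mm tall, standing. Leave it alone.
- screw_jar: Bystander: amber jar with a red cap, 72 mm across, 85 mm tall, standing. Leave it alone.
- screwdriver: Bystander: screwdriver with an orange handle, lying. Leave it alone.
- spanner: Bystander: steel spanner, lying. Leave it alone.
- offcut: Bystander: offcut of pale timber, 45 x 130 x 38 mm, lying. Leave it alone.
Things that resemble listed ones, but are neither listed nor needed, are in the scene too. Leave any purple look-alike of the bottle1 alone.

How it is judged:
By the outcome, as a careful person would: the job done as asked, in the order asked, and still so for the second after the job is handed in, with the robot touching nothing.
Of bottle1, bottle2, bottle3 only 2 to 3 are there at a start; the rules pass over those that are not, and their reading is None.
At some moment in a run one of bottle1, bottle2, bottle3, thermometer may be knocked a few centimetres aside while the robot is not near it.
Once in a run the grip may slacken for a moment while it holds something.
It also fails if it takes over 210 s, if anything falls off the work surface, if the arm or the gripper's body presses on something with over 40 N, if the wrist force passes 120 N, or if a joint passes its speed limit or range.

### The arm

A 6-joint arm with a two-finger parallel gripper is mounted at the origin on the work surface. World frame = base frame: x ahead of the robot, y to its left, z up, the work surface at z = 0. Lengths are in m, angles in rad, forces in N, time in s.
With the tool pointing down it reaches from about 0.35 to 0.85 m from the base axis. Payload 8.1 kg.
Tool frame: the origin (TCP) lies between the finger pads; the fingertips stand 8 mm ahead of it and the grasp point (between the pads) lies 11 mm behind it (robot.tip_reach is the y of the fingertips in the tool frame, in m); y points along the fingers, z is the direction in which the jaws open and shut, and the axes are right-handed (so a half turn about y gives the same grasp; the last joint's range is limited). The gripper opens to 93 mm and grips with 3 to 60 N. Pads are 15 mm wide; open, the fingers measure 128 mm over their backs; the gripper's body (75 mm by 188 mm) begins 65 mm behind the grasp point.
Start: joints at [1.086, 0.13, 1.488, -0, 1.523, -0.085], TCP at [0.234, 0.553, 0.227] pointing down, gripper open.
Joint ranges: [-2.96, 2.96], [-0.89, 2.26], [0.02, 2.5], [-1.34, 4.48], [0, 2.73], [-2.66, 2.66]. Speed limits (rad/s): [2.39, 2.39, 2.79, 3.14, 3.14, 3.14].

### API

Orientations are given as a rotation vector (axis times angle).
In Python, from plant import robot gives the robot as it stands.
- The arm moves only by the tool carry_out, never from a script. Its argument "increments" is a list of rows, each an object with "linear": the shift along the tool's x, y, z in m, a list of three; "yaw": the turn about the tool's y in rad. A call has 1 to 5 rows; each row is the pose to reach, as a shift and turn from the pose measured when the call began, along the tool's axes at that moment; what a row does not reach only later rows make up. A row lasts 1/8 s, in which the tool goes at most 62.5 mm and 10.7 degrees, less where a joint would pass 70% of its speed; a pose out of reach is approached as far as the arm can. A call with a gripper value outside its range is refused whole. "gripper" is the opening, from 0 (shut) to 1 (fully open), set as the call begins (left out, the last holds). The fingers move at their own pace and stop on an object; "newtons" is the grip in N (left out, the last holds). Time passes only in rows, so rows that repeat a pose let the fingers close. It gives the time, the measured TCP pose, the force and the opening at its end, in the units of the state.
- robot.read_state(): the state, without advancing time (a new reading comes with each control period).
- robot.read_camera(name): name is "scene" or "top"; returns the picture (420x560x3 uint8, blue, green, red); there is no depth.
- robot.camera_params(name): a dict with "fov_y" (degrees; the focal length in pixels is half the picture's height over the tangent of half this angle, whatever the lens; pixels are square), "cx", "cy" (the principal point, pixels), "R" (3x3) and "t" (3): a world point X has camera coordinates R X + t. Camera axes: x right, y down, z forward; pixel columns grow to the right and rows downward; lengths in m; the calibration is good to about 2 mm. A picture is of the moment at which its call begins. camera_params takes no time and is no camera call.
- robot.close_job(): hands the job in, once; it reports no verdict.
The state is a dict: "t": time; "q": joint angles; "dq": joint speeds; "joint_torque": joint torques, N m; "tool_pos": TCP position; "orientation": TCP orientation; "force": force on the tool from outside, world axes, zero at the start; "wrist_torque": the same for the moment, N m; "opening": finger opening in m.
Only numpy, scipy, OpenCV 4.12 (cv2) and the standard library are available. Lean on these libraries where they do the work, as an engineer would, in place of code of your own. Each camera call takes 0.05 s, during which the arm holds its last target.

## Working session

There is one attempt and no reset: what is moved stays moved. The work goes in short steps, Python scripts to look and compute and a tool call to move; the robot and the scene stay as the last step left them, time stands still between calls to the robot, and variables do not carry over. Pictures are saved under pics/ and viewed, and the job is handed in when it is done.

Besides the shell and the picture viewer there is one more tool, called as name([rows], argument=value, ...), one row to a line, values as JSON. carry_out: Moves the arm, as the interface text tells. Its arguments: {"type":"object","properties":{"increments":{"type":"array","items":{"type":"object","properties":{"linear":{"type":"array","items":{"type":"number"}},"yaw":{"type":"number"}}}},"gripper":{"type":"number"},"newtons":{"type":"number"}},"required":["increments"]}

```bash
ls; mkdir -p pics; python3 - <<'E'
from plant import robot
import cv2
for n in("scene","top"):
    im=robot.read_camera(n); cv2.imwrite(f"pics/{n}0.png",im); print(n,robot.camera_params(n))
print(robot.read_state(), robot.tip_reach)
E
```

```text
pics
scene {'fov_y': 51.43424183505722, 'cx': 273.8859461468818, 'cy': 207.97865100547182, 'R': array([[-0.89588657,  0.44389872,  0.0184712 ],
       [ 0.23772979,  0.5140851 , -0.82413655],
       [-0.37532893, -0.73394171, -0.56608989]]), 't': array([0.49651274, 0.03872633, 1.37312467])}
top {'fov_y': 56.49385433355236, 'cx': 277.8120473478693, 'cy': 206.6189173892266, 'R': array([[ 1.55872478e-02, -9.99877593e-01,  1.35501610e-03],
       [-9.93291388e-01, -1.56398455e-02, -1.14575797e-01],
       [ 1.14582965e-01,  4.39995522e-04, -9.93413585e-01]]), 't': array([-0.13008507,  0.51370343,  1.0429595 ])}
{'t': 0.1, 'q': array([ 1.08561437e+00,  1.31108973e-01,  1.48914663e+00, -5.35909273e-06,
        1.52297745e+00, -8.54155237e-02]), 'dq': array([ 1.32743505e-03, -2.44848153e-03, -2.64474232e-03,  9.89400426e-06,
        1.24213448e-03,  9.41217689e-04]), 'joint_torque': array([ 9.54916504e-04, -5.61339426e+01, -4.93097091e+01,  7.69565580e-02,
        2.90477212e-02, -8.43560179e-05]), 'tool_pos': array([0.23328506, 0.55226547, 0.22569143]), 'orientation': array([-1.54953226,  0.31402562, -0.3133044 ]), 'force': array([ 0.0328644 , -0.15374131, -0.66608725]), 'wrist_torque': array([ 0.01529257,  0.0015968 , -0.00827493]), 'opening': 0.09310686212552802} 0.008
```

View pics/scene0.png

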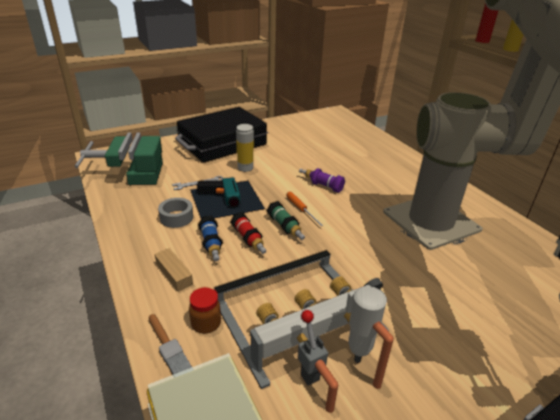

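View pics/top0.png

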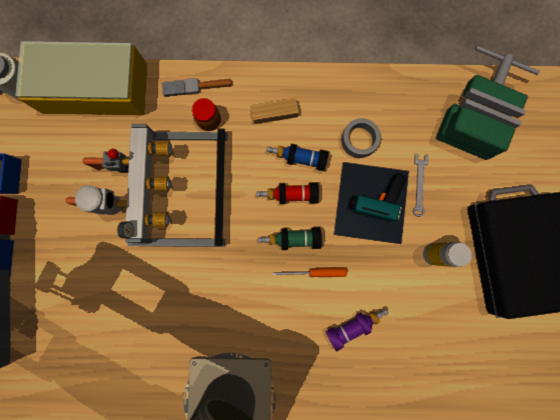

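```bash
cat > h.py <<'E'
import numpy as np, cv2
from plant import robot
from scipy.spatial.transform import Rotation as Ro
def cam(n):
    p=robot.camera_params(n); f=210/np.tan(np.radians(p['fov_y']/2))
    return np.array(p['R']),np.array(p['t']),f,p['cx'],p['cy']
def proj(n,X):
    R,t,f,cx,cy=cam(n); c=np.atleast_2d(X)@R.T+t
    return np.c_[f*c[:,0]/c[:,2]+cx, f*c[:,1]/c[:,2]+cy]
def ray(n,u,v):
    R,t,f,cx,cy=cam(n); d=R.T@np.array([(u-cx)/f,(v-cy)/f,1]); return -R.T@t,d
def atz(n,u,v,z):
    o,d=ray(n,u,v); return o+d*(z-o[2])/d[2]
def tri(uv1,uv2): # top, scene
    A=[];b=[]
    for n,(u,v) in(("top",uv1),("scene",uv2)):
        o,d=ray(n,u,v); d/=np.linalg.norm(d); P=np.eye(3)-np.outer(d,d); A.append(P); b.append(P@o)
    X=np.linalg.lstsq(np.vstack(A),np.hstack(b),rcond=None)[0]; return X
def snap(n,name,crop=None,s=1):
    im=robot.read_camera(n); cv2.imwrite(f"pics/{name}_raw.png",im)
    if crop:
        x0,y0,x1,y1=crop; im=im[y0:y1,x0:x1]
    im=cv2.resize(im,None,fx=s,fy=s,interpolation=cv2.INTER_CUBIC); cv2.imwrite(f"pics/{name}.png",im)
def tool():
    s=robot.read_state(); return np.array(s['tool_pos']),Ro.from_rotvec(s['orientation']).as_matrix(),s
def delta(target, yawdir=None):
    "increments in tool axes to world TCP target; yawdir: world angle wanted for the jaw (z) axis"
    p,M,s=tool(); d=M.T@(np.array(target)-p); out=[np.round(d,4)]
    if yawdir is not None:
        w=M.T@np.array([np.cos(yawdir),np.sin(yawdir),0]); a=np.arctan2(w[0],w[2]) 
        a=(a+np.pi/2)%np.pi-np.pi/2; out.append(round(a,4))
    print("pos",np.round(p,4),"d",*out, 'F',np.round(s['force'],1),'op',round(s['opening'],4),'t',s['t'])
E
python3 - <<'E'
import cv2
from h import *
im=cv2.imread('pics/top0.png'); cv2.imwrite('pics/t_rail.png',cv2.resize(im[110:260,60:240],None,fx=4,fy=4,interpolation=cv2.INTER_CUBIC))
cv2.imwrite('pics/t_bot.png',cv2.resize(im[130:260,250:440],None,fx=4,fy=4,interpolation=cv2.INTER_CUBIC))
im=cv2.imread('pics/scene0.png'); cv2.imwrite('pics/s_rail.png',cv2.resize(im[240:390,210:400],None,fx=4,fy=4,interpolation=cv2.INTER_CUBIC))
p,M,s=tool(); print(M)
E
```

```text
[[ 9.21151975e-01 -7.60294101e-04  3.89202339e-01]
 [-3.89203058e-01 -1.45357246e-03  9.21150838e-01]
 [-1.34611745e-04 -9.99998655e-01 -1.63486994e-03]]
```

View pics/t_rail.png

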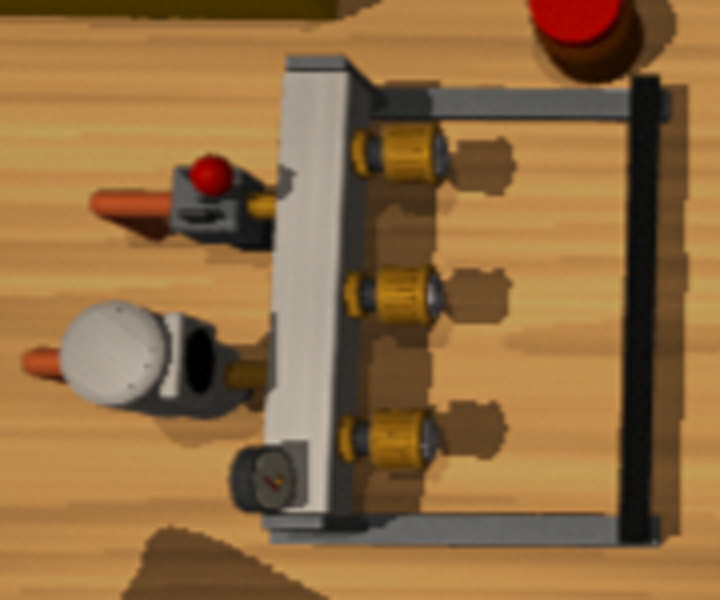

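View pics/t_bot.png

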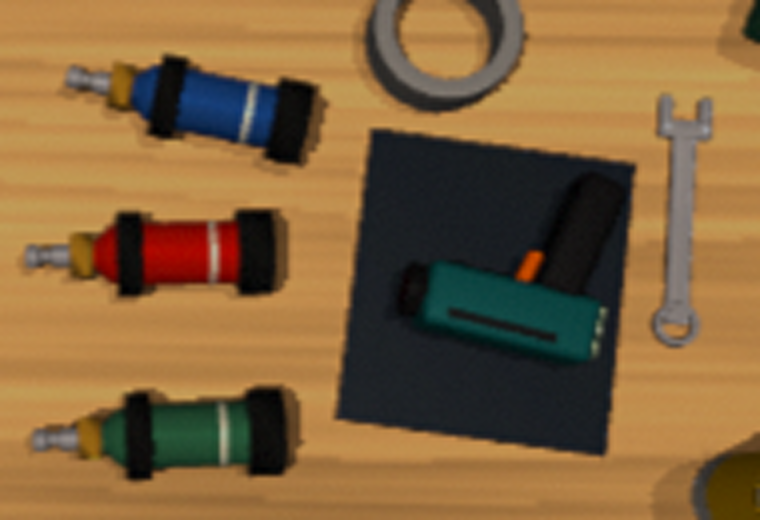

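View pics/s_rail.png

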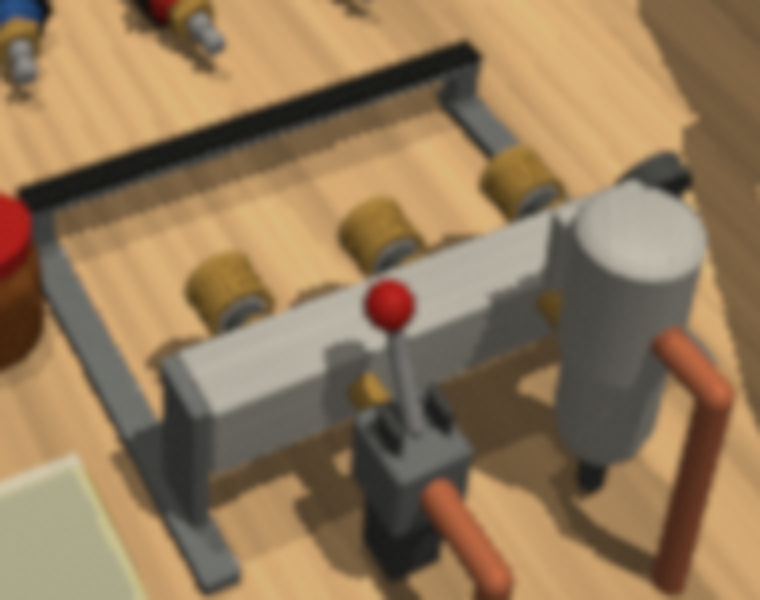

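```bash
cat > fit.py <<'E'
from h import *
from scipy.optimize import least_squares
T=lambda u,v:(u/4+60-.4,v/4+110-.4)
S=lambda u,v:(u/4+210-.4,v/4+240-.4)
L=[("top",(102,-145,103),T(287,72)),("top",(58,-145,103),T(345,70)),("top",(58,145,103),T(327,515)),
("top",(19,-95,88),T(412,153)),("top",(19,0,88),T(404,296)),("top",(19,95,88),T(397,438)),
("top",(118,-60,156),T(211,176)),("top",(158,55,196),T(116,352)),
("scene",(118,-60,156),S(389,305)),("scene",(158,55,196),S(641,233)),("scene",(102,-145,103),S(208,415)),("scene",(58,-145,103),S(180,355))]
def w(P,th):
    x,y,a=th; c,s=np.cos(a),np.sin(a); P=np.array(P)/1000
    return np.array([x+c*P[0]-s*P[1],y+s*P[0]+c*P[1],P[2]])
def res(th): return np.concatenate([proj(n,w(P,th))[0]-np.array(uv) for n,P,uv in L])
r=least_squares(res,[0.5,0.35,1.57],loss='soft_l1')
print(r.x,np.degrees(r.x[2])); print(np.round(res(r.x).reshape(-1,2),1))
for y in(95,0,-95): print(w((0,y,78),r.x))
B=lambda u,v:(u/4+250-.4,v/4+130-.4)
for n,(a,b) in dict(blue=((72,77),(302,121)),red=((30,257),(270,251)),green=((38,440),(280,430))).items():
    p=atz("top",*B(*a),.026);q=atz("top",*B(*b),.035); d=p-q; print(n,p,q,np.degrees(np.arctan2(d[1],d[0])),np.linalg.norm(d[:2]))
E
python3 fit.py
```

```text
[0.56753047 0.16618827 1.57819152] 90.42371323211431
[[-1.9 -1. ]
 [ 0.4 -0.4]
 [-0.5 -0.5]
 [-0.6 -0.8]
 [-0.1 -1.1]
 [ 0.1 -0.3]
 [ 0.7 -0.4]
 [-2.8 -0.4]
 [ 0.4 -1.3]
 [ 1.3 -3.4]
 [ 2.2 -1.3]
 [-0.3 -2.3]]
[0.47253307 0.16548574 0.078     ]
[0.56753047 0.16618827 0.078     ]
[0.66252787 0.16689081 0.078     ]
blue [ 0.6785059  -0.09088142  0.026     ] [ 0.64745477 -0.25090725  0.035     ] 79.01888553293924 0.16301054303052126
red [ 0.55071082 -0.06423538  0.026     ] [ 0.55613384 -0.22912684  0.035     ] 91.88368874640219 0.16498061149649704
green [ 0.42478052 -0.07241728  0.026     ] [ 0.43381308 -0.23639077  0.035     ] 93.15297827209501 0.16422208537455282
```

```bash
cat >> fit.py <<'E'
print('--- with k')
def dist(n,uv,k):
    R,t,f,cx,cy=cam(n); u=np.array([(uv[0]-cx)/f,(uv[1]-cy)/f]); return u*(1+k*(u@u))*f+np.array([cx,cy])
def res2(th): return np.concatenate([dist(n,proj(n,w(P,th[:3]))[0],th[3] if n=="top" else th[4])-np.array(uv) for n,P,uv in L]+[[5*th[3],5*th[4]]])
r=least_squares(res2,[0.567,0.166,1.578,0,0],loss='soft_l1')
print(r.x); print(np.round(res2(r.x)[:-2].reshape(-1,2),1))
E
python3 fit.py | sed -n '/---/,$p'
```

```text
--- with k
[ 0.56760632  0.16805814  1.57144651 -0.06652922  0.08123659]
[[-0.4 -0.3]
 [ 1.4  0.3]
 [-0.4 -0.9]
 [-0.2 -0.5]
 [-0.1 -1. ]
 [-0.1 -0.5]
 [ 2.3 -0. ]
 [-0.6 -0.7]
 [ 0.6 -0.1]
 [ 2.2 -1.7]
 [ 1.9  0.3]
 [-0.4 -1.2]]
```

```bash
python3 - <<'E'
import cv2,numpy as np
im=cv2.imread('pics/top0.png').astype(float)
g=im[:,:,2]-im[:,:,0]
for x in list(range(150,196,8))+list(range(240,470,15))+[530,540,550,556]:
    col=g[40:100,x-1:x+2].mean(1); d=np.diff(cv2.GaussianBlur(col[:,None],(1,3),0)[:,0]); i=d.argmax(); 
    if 0<i<58:
        a,b,c=d[i-1],d[i],d[i+1]; i=i+.5*(a-c)/(a-2*b+c)
    print(x,round(i+40.5,2),end='; ')
E
```

```text
150 58.92; 158 59.39; 166 96.27; 174 95.32; 182 94.36; 190 93.99; 240 60.45; 255 60.61; 270 61.05; 285 61.34; 300 61.48; 315 61.63; 330 62.08; 345 62.33; 360 62.47; 375 62.62; 390 62.87; 405 63.27; 420 63.44; 435 63.54; 450 63.85; 465 64.19; 530 72.09; 540 65.47; 550 65.5; 556 65.57;
```

```bash
python3 - <<'E'
from h import *
im=cv2.imread('pics/top0.png')
# subpixel edges: per row find transitions
T=lambda u,v:(u/4+60-.4,v/4+110-.4)
g=im.sum(2).astype(float)
def edge(z,c0,c1,rows,sign):
    P=[]
    for r in rows:
        d=sign*np.diff(g[r,c0:c1]); i=d.argmax()
        if 0<i<len(d)-1:
            a,b,c=d[i-1],d[i],d[i+1]; i=i+.5*(a-c)/(a-2*b+c)
        P.append(atz("top",c0+i+.5,r,z))
    P=np.array(P); k=np.polyfit(P[:,0],P[:,1],1); rr=P[:,1]-np.polyval(k,P[:,0])
    m=abs(rr-np.median(rr))<.004; k=np.polyfit(P[m,0],P[m,1],1)
    print('rail yaw',90+np.degrees(np.arctan(k[0])),'y at x=.567',np.polyval(k,.567),'res',rr[m].std(),m.sum())
edge(.103,138,155,range(132,232),-1)  # block front top edge
edge(.0505,208,222,range(135,240),-1) # bar rear edge 
edge(.0505,218,232,range(135,240),1) # bar front edge
edge(.103,122,138,range(155,200),1)
E
```

```text
rail yaw 90.39839860835473 y at x=.567 0.2236203972094572 res 0.00022614325276750557 100
rail yaw 90.44089286525076 y at x=.567 0.04732916457883743 res 0.0002765122116210057 105
rail yaw 94.82868203866484 y at x=.567 0.014356160561349383 res 0.0025435496938566024 44
rail yaw 93.2585506714832 y at x=.567 0.26437605743216613 res 0.001614242031293379 34
```

```bash
cat > r.py <<'E'
from h import *
O=np.array([0.5675,0.1655]); A=np.radians(90.42)
def rw(x,y,z): 
    c,s=np.cos(A),np.sin(A); return np.array([O[0]+c*x/1000-s*y/1000,O[1]+s*x/1000+c*y/1000,z/1000])
JAW=A-np.pi/2
def rd(x,y,z): delta(rw(x,y,z),JAW)
E
python3 -c "
from r import *
rd(19,95,200);rd(19,95,130)"
```

```text
pos [0.2333 0.5523 0.2257] d [ 0.3636  0.026  -0.2463] 1.1637 F [ 0.  -0.2 -0.7] op 0.0931 t 0.1
pos [0.2333 0.5523 0.2257] d [ 0.3636  0.096  -0.2462] 1.1637 F [ 0.  -0.2 -0.7] op 0.0931 t 0.1
```

carry_out([
  {"linear":[0.045,0.0,-0.03],"yaw":0.17},
  {"linear":[0.09,0.0,-0.061],"yaw":0.35},
  {"linear":[0.135,0.0,-0.091],"yaw":0.52},
  {"linear":[0.18,0.0,-0.122],"yaw":0.69},
  {"linear":[0.225,0.0,-0.152],"yaw":0.86},
], gripper=1)

```text
t: 0.72
tool_pos: [0.3818, 0.323, 0.2256]
orientation: [-1.341, 0.981, -0.982]
force: [1.5, 0.2, 0.4]
opening: 0.0933
```

```bash
python3 -c "
from r import *
rd(19,95,200);rd(19,95,130)"
```

```text
pos [0.3818 0.323  0.2256] d [0.1599 0.0257 0.0445] 0.2983 F [1.5 0.2 0.4] op 0.0933 t 0.725
pos [0.3818 0.323  0.2256] d [0.1598 0.0957 0.0446] 0.2983 F [1.5 0.2 0.4] op 0.0933 t 0.725
```

carry_out([
  {"linear":[0.055,0.0,0.015],"yaw":0.12},
  {"linear":[0.11,0.01,0.03],"yaw":0.24},
  {"linear":[0.16,0.03,0.0445],"yaw":0.298},
  {"linear":[0.16,0.08,0.0445],"yaw":0.298},
  {"linear":[0.16,0.096,0.0445],"yaw":0.298},
])

```text
t: 1.35
tool_pos: [0.47, 0.1823, 0.1261]
orientation: [-1.22, 1.208, -1.204]
force: [-0.0, 0.3, -1.5]
opening: 0.0929
```

```bash
python3 -c "
from r import *
snap('top','a1',(80,130,240,250),4)
snap('scene','a1s',(180,200,400,380),3)
rd(19,95,76)"
```

```text
pos [0.4704 0.1835 0.1276] d [-0.0005  0.0516  0.0023] 0.0008 F [0.7 0.  0.8] op 0.0929 t 1.45
```

View pics/a1.png

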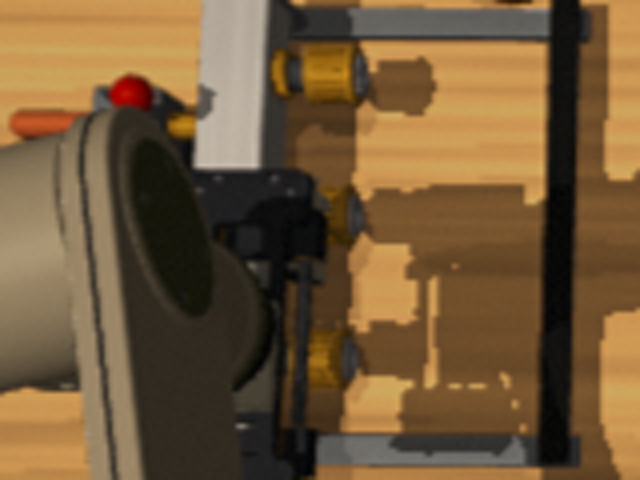

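View pics/a1s.png

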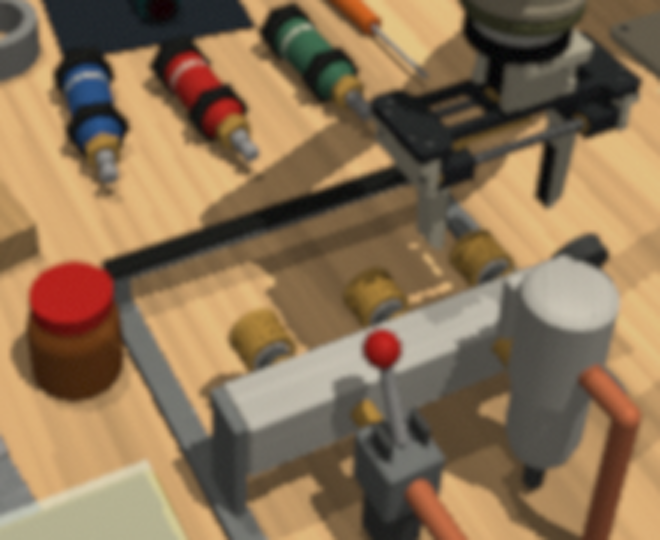

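carry_out([
  {"linear":[-0.0005,0.026,0.002]},
  {"linear":[-0.0005,0.0515,0.0023]},
  {"linear":[-0.0005,0.0515,0.0023]},
])

```text
$.increments[0]: bad value
```

carry_out([
  {"linear":[0,0,0]},
  {"linear":[0,0,0]},
  {"linear":[0,0,0]},
  {"linear":[0,0,0]},
], gripper=0.3, newtons=5)

```text
$.increments[0]: bad value
```

```bash
python3 -c "
from r import *
rd(19,95,76)"
```

```text
pos [0.4704 0.1835 0.1276] d [-0.0005  0.0516  0.0023] 0.0008 F [0.7 0.  0.8] op 0.0929 t 1.45
```

Yaw is required in each row.

carry_out([
  {"linear":[-0.0005,0.026,0.002],"yaw":0},
  {"linear":[-0.0005,0.0515,0.0023],"yaw":0},
  {"linear":[-0.0005,0.0515,0.0023],"yaw":0},
])

```text
t: 1.82
tool_pos: [0.4715, 0.1844, 0.076]
orientation: [-1.222, 1.206, -1.201]
force: [0.7, -0.4, 0.7]
opening: 0.0929
```

carry_out([
  {"linear":[0,0,0],"yaw":0},
  {"linear":[0,0,0],"yaw":0},
  {"linear":[0,0,0],"yaw":0},
  {"linear":[0,0,0],"yaw":0},
  {"linear":[0,0,0],"yaw":0},
], gripper=0.3, newtons=5)

```text
t: 2.45
tool_pos: [0.4716, 0.1844, 0.0761]
orientation: [-1.222, 1.206, -1.201]
force: [0.0, -0.0, -0.2]
opening: 0.0477
```

```bash
python3 -c "
from r import *
rd(19,95,76)"
```

```text
pos [0.4716 0.1844 0.0761] d [0.0006 0.0001 0.0008] 0.0023 F [ 0.  -0.  -0.2] op 0.0477 t 2.45
```

carry_out([
  {"linear":[0,0,0],"yaw":0},
  {"linear":[0,0,0],"yaw":0},
  {"linear":[0,0,0],"yaw":0},
])

```text
t: 2.82
tool_pos: [0.4731, 0.1843, 0.0763]
orientation: [-1.219, 1.204, -1.203]
force: [8.2, 0.2, -6.8]
opening: 0.0381
```

```bash
python3 -c "
from r import *
rd(19,95,76)"
```

```text
pos [0.4731 0.1843 0.0763] d [ 0.0005  0.0003 -0.0007] 0.002 F [ 8.2  0.2 -6.8] op 0.0381 t 2.825
```

carry_out([
  {"linear":[0,0,0.001],"yaw":0},
  {"linear":[0,0,0.001],"yaw":0},
])

```text
t: 3.08
tool_pos: [0.4732, 0.1844, 0.0761]
orientation: [-1.221, 1.205, -1.202]
force: [-4.6, -0.7, 3.9]
opening: 0.0379
```

```bash
python3 -c "
from r import *
rd(19,95,76)"
```

```text
pos [0.4732 0.1844 0.0761] d [ 0.0006  0.0002 -0.0008] 0.0021 F [-4.6 -0.7  3.9] op 0.0379 t 3.075
```

carry_out([
  {"linear":[0,0,0],"yaw":0},
  {"linear":[-0.005,0,0],"yaw":0},
  {"linear":[-0.01,0,0],"yaw":0},
  {"linear":[-0.0135,0,0],"yaw":0},
  {"linear":[-0.0135,0,0],"yaw":0},
], newtons=25)

```text
t: 3.7
tool_pos: [0.4731, 0.1965, 0.0761]
orientation: [-1.223, 1.204, -1.204]
force: [-2.7, -9.1, 6.3]
opening: 0.0378
```

```bash
python3 -c "
from r import *
rd(19,95,76)"
```

```text
pos [0.4731 0.1965 0.0761] d [ 0.0127  0.0002 -0.0008] 0.0022 F [-2.7 -9.1  6.3] op 0.0378 t 3.7
```

carry_out([
  {"linear":[0.0,0,0],"yaw":0},
  {"linear":[0.0,0,0],"yaw":0},
  {"linear":[0,0,0],"yaw":0},
  {"linear":[0,-0.03,0],"yaw":0},
  {"linear":[0,-0.06,0],"yaw":0},
], gripper=1)

```text
t: 4.32
tool_pos: [0.4731, 0.197, 0.1364]
orientation: [-1.224, 1.205, -1.203]
force: [0.4, 0.6, 0.8]
opening: 0.0831
```

```bash
sed -i 's/0.5675,0.1655/0.5682,0.1655/' r.py; python3 -c "
from r import *
snap('top','a2',(80,130,240,250),4)
rd(19,0,130);rd(19,0,76)"
```

```text
pos [0.4756 0.1978 0.1414] d [0.0142 0.0113 0.0923] 0.0024 F [ 2.2 -0.1  3. ] op 0.087 t 4.375
pos [0.4756 0.1978 0.1414] d [0.0139 0.0653 0.0924] 0.0024 F [ 2.2 -0.1  3. ] op 0.087 t 4.375
```

View pics/a2.png

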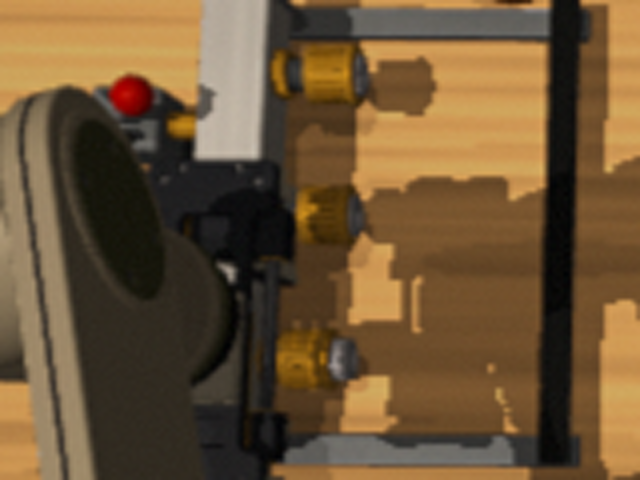

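carry_out([
  {"linear":[0.007,0,0.046],"yaw":0},
  {"linear":[0.014,0.01,0.0925],"yaw":0},
  {"linear":[0.014,0.03,0.0925],"yaw":0},
  {"linear":[0.014,0.065,0.0925],"yaw":0.002},
  {"linear":[0.014,0.065,0.0925],"yaw":0.002},
])

```text
t: 5.0
tool_pos: [0.5644, 0.184, 0.0722]
orientation: [-1.224, 1.207, -1.204]
force: [-1.3, -0.8, -0.1]
opening: 0.0928
```

carry_out([
  {"linear":[0,0,0],"yaw":0},
  {"linear":[0,0,0],"yaw":0},
  {"linear":[0,0,0],"yaw":0},
  {"linear":[0,0,0],"yaw":0},
  {"linear":[0,0,0],"yaw":0},
], gripper=0.3, newtons=5)

```text
t: 5.62
tool_pos: [0.5646, 0.184, 0.0725]
orientation: [-1.223, 1.207, -1.204]
force: [0.9, 0.0, 0.7]
opening: 0.0472
```

```bash
python3 -c "
from r import *
rd(19,0,76)"
```

```text
pos [0.5646 0.184  0.0725] d [-0.0005 -0.0035  0.0034] 0.0006 F [0.9 0.  0.7] op 0.0472 t 5.625
```

carry_out([
  {"linear":[0,-0.0035,0.0034],"yaw":0},
  {"linear":[0,-0.0035,0.0034],"yaw":0},
  {"linear":[0,-0.0035,0.0034],"yaw":0},
  {"linear":[0,-0.0035,0.0034],"yaw":0},
])

```text
t: 6.12
tool_pos: [0.5682, 0.184, 0.0762]
orientation: [-1.223, 1.207, -1.204]
force: [-1.2, -0.9, -0.3]
opening: 0.0379
```

```bash
python3 -c "
from r import *
rd(19,0,76)"
```

```text
pos [0.5682 0.184  0.0762] d [-0.0005  0.0002 -0.0001] 0.0005 F [-1.2 -0.9 -0.3] op 0.0379 t 6.125
```

carry_out([
  {"linear":[0,0,0],"yaw":0},
  {"linear":[-0.005,0,0],"yaw":0},
  {"linear":[-0.01,0,0],"yaw":0},
  {"linear":[-0.0135,0,0],"yaw":0},
  {"linear":[-0.0135,0,0],"yaw":0},
], newtons=25)

```text
t: 6.75
tool_pos: [0.5681, 0.1961, 0.0761]
orientation: [-1.226, 1.206, -1.206]
force: [-0.9, -11.0, 3.8]
opening: 0.038
```

carry_out([
  {"linear":[0.0,0,0],"yaw":0},
  {"linear":[0.0,0,0],"yaw":0},
  {"linear":[0,0,0],"yaw":0},
  {"linear":[0,-0.03,0],"yaw":0},
  {"linear":[0,-0.06,0],"yaw":0},
], gripper=1)

```text
t: 7.38
tool_pos: [0.5681, 0.1969, 0.1363]
orientation: [-1.227, 1.206, -1.205]
force: [-0.2, 0.6, 0.7]
opening: 0.0833
```

```bash
python3 -c "
from r import *
rd(19,-95,130);rd(19,-95,76)"
```

```text
pos [0.5681 0.1969 0.1363] d [0.0124 0.0055 0.0949] 0.0008 F [-0.2  0.6  0.7] op 0.0833 t 7.375
pos [0.5681 0.1969 0.1363] d [0.0119 0.0595 0.0955] 0.0008 F [-0.2  0.6  0.7] op 0.0833 t 7.375
```

carry_out([
  {"linear":[0.006,0,0.047],"yaw":0},
  {"linear":[0.012,0.005,0.095],"yaw":0},
  {"linear":[0.012,0.03,0.0955],"yaw":0},
  {"linear":[0.012,0.05,0.0955],"yaw":0},
  {"linear":[0.012,0.055,0.0955],"yaw":0},
])

```text
t: 8.0
tool_pos: [0.6612, 0.1852, 0.0779]
orientation: [-1.23, 1.209, -1.203]
force: [-0.3, 0.3, 0.3]
opening: 0.093
```

```bash
python3 -c "
from r import *
rd(19,-95,76)"
```

```text
pos [0.6612 0.1852 0.0779] d [-0.      0.0019  0.0019] 0.0012 F [-0.3  0.3  0.3] op 0.093 t 8.0
```

carry_out([
  {"linear":[0,0.002,0.0018],"yaw":0},
  {"linear":[0,0.002,0.0018],"yaw":0},
  {"linear":[0,0.002,0.0018],"yaw":0},
  {"linear":[0,0.002,0.0018],"yaw":0},
  {"linear":[0,0.002,0.0018],"yaw":0},
], gripper=0.3, newtons=5)

```text
t: 8.62
tool_pos: [0.6631, 0.1852, 0.0763]
orientation: [-1.23, 1.208, -1.204]
force: [0.3, 0.7, -0.3]
opening: 0.0477
```

carry_out([
  {"linear":[0,0,0],"yaw":0},
  {"linear":[0,0,0],"yaw":0},
  {"linear":[0,0,0],"yaw":0},
  {"linear":[0,0,0],"yaw":0},
])

```text
t: 9.12
tool_pos: [0.6632, 0.1852, 0.0764]
orientation: [-1.23, 1.208, -1.204]
force: [0.1, 0.2, 0.6]
opening: 0.038
```

```bash
python3 -c "
from r import *
rd(19,-95,76)"
```

```text
pos [0.6632 0.1852 0.0764] d [ 0.      0.0004 -0.0001] 0.0012 F [0.1 0.2 0.6] op 0.038 t 9.125
```

carry_out([
  {"linear":[0,0,0],"yaw":0},
  {"linear":[-0.005,0,0],"yaw":0},
  {"linear":[-0.01,0,0],"yaw":0},
  {"linear":[-0.0135,0,0],"yaw":0},
  {"linear":[-0.0135,0,0],"yaw":0},
], newtons=25)

```text
t: 9.75
tool_pos: [0.6631, 0.1973, 0.0763]
orientation: [-1.232, 1.208, -1.206]
force: [-1.0, -9.7, 3.7]
opening: 0.038
```

carry_out([
  {"linear":[0.0,0,0],"yaw":0},
  {"linear":[0.0,0,0],"yaw":0},
  {"linear":[0,0,0],"yaw":0},
  {"linear":[0,-0.03,0],"yaw":0},
  {"linear":[0,-0.07,0],"yaw":0},
], gripper=1)

```text
t: 10.38
tool_pos: [0.6628, 0.1983, 0.1452]
orientation: [-1.235, 1.21, -1.204]
force: [0.2, 0.2, -0.1]
opening: 0.0832
```

carry_out([
  {"linear":[0.055,0,-0.02],"yaw":0},
  {"linear":[0.11,0,-0.05],"yaw":0},
  {"linear":[0.165,0,-0.09],"yaw":0},
  {"linear":[0.22,0,-0.13],"yaw":0},
  {"linear":[0.27,0,-0.17],"yaw":0},
])

```text
t: 11.0
tool_pos: [0.5018, -0.0642, 0.1514]
orientation: [-1.234, 1.208, -1.204]
force: [0.8, -0.5, 0.9]
opening: 0.093
```

```bash
python3 -c "
from r import *
snap('top','a3')
snap('scene','a3s',(180,180,400,380),3)
tool();rd(0,0,100)"
```

```text
pos [ 0.4998 -0.0666  0.1508] d [-0.2325  0.0465  0.0703] -0.0029 F [0.4 0.1 0.6] op 0.0932 t 11.1
```

View pics/a3.png

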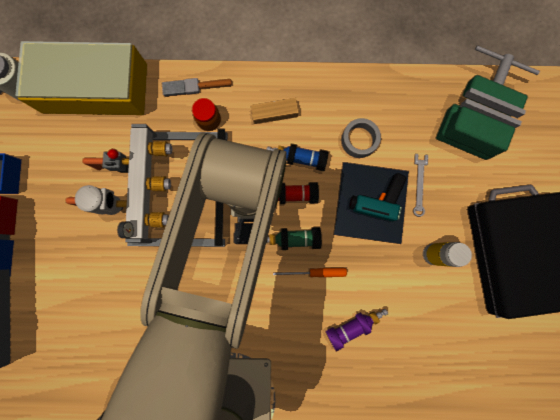

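View pics/a3s.png

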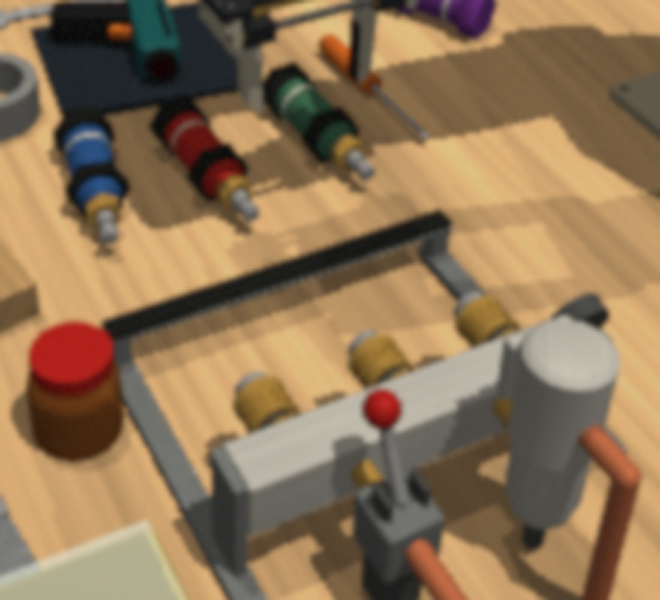

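```bash
cat > bot.py <<'E'
from h import *
import sys
def find(png,hue,roi):
    im=cv2.imread(png); x0,y0,x1,y1=roi
    hsv=cv2.cvtColor(im,cv2.COLOR_BGR2HSV)[y0:y1,x0:x1].astype(int)
    dh=abs((hsv[...,0]-hue+90)%180-90)
    m=((dh<14)&(hsv[...,1]>120)&(hsv[...,2]>40)).astype(np.uint8)
    n,l,st,c=cv2.connectedComponentsWithStats(m)
    k=1+st[1:,4].argmax()
    out=[]
    for k in range(1,n):
        if st[k,4]>15: out.append((st[k].tolist(),np.round(c[k]+[x0,y0],1).tolist()))
    return out
if __name__=="__main__":
    png=sys.argv[1]
    for n,h,roi in(("blue",110,(265,135,335,180)),("red",0,(262,175,330,212)),("green",75,(262,220,330,255))):
        print(n,find(png,h,roi))
E
python3 bot.py pics/top0.png; python3 -c "
from h import *
for n,y in (('green',66),):
  print(proj('top',[.43,-.16,.026]))
im=cv2.imread('pics/top0.png'); print(cv2.cvtColor(im,cv2.COLOR_BGR2HSV)[[160,193,238],[300,295,298]])"
```

```text
blue [([18, 12, 7, 12, 54], [286.1, 152.3]), ([29, 13, 18, 17, 229], [302.3, 155.9]), ([47, 17, 8, 14, 74], [315.6, 158.6])]
red [([11, 11, 7, 15, 86], [276.4, 193.2]), ([23, 10, 26, 18, 394], [296.8, 192.8])]
green [([46, 11, 5, 14, 61], [309.7, 237.9]), ([26, 12, 16, 15, 222], [295.6, 238.5]), ([14, 14, 6, 11, 46], [278.5, 238.8])]
[[291.24044441 238.18436549]]
[[108 208  86]
 [  1 255 168]
 [ 70 138  85]]
```

```bash
cat > ax.py <<'E'
from h import *
def axis(n,pts,cyl):
    P=np.array([atz("top",*p,.026) for p in pts])[:,:2]
    c=P.mean(0); u,s,v=np.linalg.svd(P-c); d=v[0]*np.sign(v[0][1])
    q=np.array(atz("top",*cyl,.026))[:2]
    print(n,'ang',round(np.degrees(np.arctan2(d[1],d[0])),2),'cylctr',np.round(c+d*((q-c)@d),4),'tip',np.round(P[0],4),'tip-cyl',round((P[0]-q)@d,4),'s',s)
E
python3 -c "
from ax import *
o,_=ray('top',0,0);print(o)
axis('blue',[(267.9,148.9),(286.1,152.3),(302.3,155.9),(315.6,158.6)],((279-0+317)/2+3.5,156))
axis('red',[(257,194),(276.4,193.2),(296.8,192.8)],(297.5,193))
axis('green',[(259,239.7),(278.5,238.8),(295.6,238.5),(309.7,237.9)],((288+312)/2,238))
"
```

```text
[ 0.39277947 -0.1224938   1.09512438]
blue ang 79.06 cylctr [ 0.6605 -0.1862] tip [ 0.6784 -0.0917] tip-cyl 0.0961 s [0.10195895 0.00071572]
red ang 92.64 cylctr [ 0.5557 -0.1758] tip [ 0.5503 -0.064 ] tip-cyl 0.112 s [0.07783313 0.00049028]
green ang 92.82 cylctr [ 0.4302 -0.1839] tip [ 0.4245 -0.0722] tip-cyl 0.1119 s [0.10352231 0.00058176]
```

```bash
python3 -c "
from h import *
delta([.430,-.183,.08],np.radians(2.8));delta([.430,-.183,.017],np.radians(2.8))"
```

```text
pos [ 0.4998 -0.0666  0.1508] d [ 0.1151  0.0737 -0.069 ] -0.0444 F [0.4 0.1 0.6] op 0.0932 t 11.1
pos [ 0.4998 -0.0666  0.1508] d [ 0.1143  0.1366 -0.0678] -0.0444 F [0.4 0.1 0.6] op 0.0932 t 11.1
```

```bash
python3 -c "
from h import *
p,M,s=tool(); print(M.round(4),s['q'].round(4))"
```

```text
[[ 0.0045 -0.0183  0.9998]
 [-0.9999 -0.0134  0.0042]
 [ 0.0133 -0.9997 -0.0184]] [-0.2217 -0.0642  1.8273 -0.0174  1.3934 -0.2228]
```

carry_out([
  {"linear":[0.04,0.02,-0.023],"yaw":-0.02},
  {"linear":[0.08,0.04,-0.046],"yaw":-0.044},
  {"linear":[0.115,0.07,-0.069],"yaw":-0.044},
  {"linear":[0.115,0.07,-0.069],"yaw":-0.044},
], gripper=0.75)

```text
t: 11.6
tool_pos: [0.4277, -0.1833, 0.0814]
orientation: [-1.255, 1.187, -1.173]
force: [-0.6, 1.9, 0.7]
opening: 0.0699
```

```bash
python3 -c "
from h import *
p,M,s=tool(); print(M.round(4),s['q'].round(4))
snap('scene','g1',(180,120,400,300),3)
delta([.430,-.183,.017],np.radians(2.8))"
```

```text
[[ 0.0454 -0.022   0.9987]
 [-0.9989 -0.0114  0.0452]
 [ 0.0104 -0.9997 -0.0225]] [-0.4988 -0.0993  1.9943 -0.0216  1.2605 -0.5374]
pos [ 0.4293 -0.1828  0.0828] d [-0.0005  0.0658  0.002 ] -0.0027 F [ 0.8 -0.4  0.3] op 0.0698 t 11.65
```

View pics/g1.png

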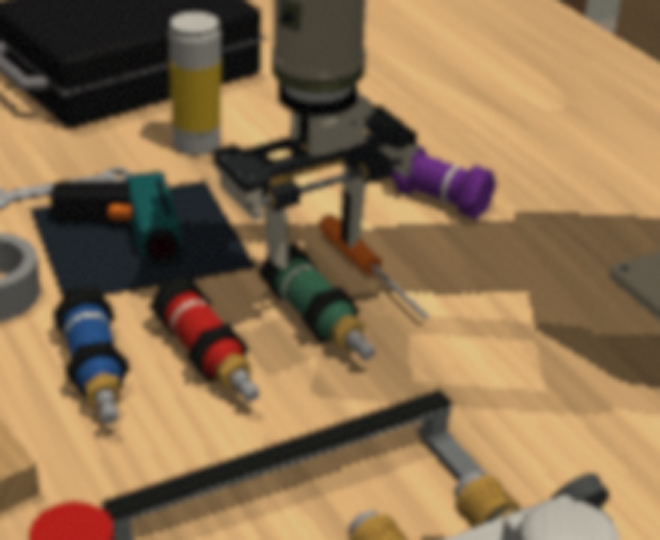

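carry_out([
  {"linear":[0,0.03,0.001],"yaw":0},
  {"linear":[0,0.055,0.0015],"yaw":0},
  {"linear":[-0.0005,0.066,0.002],"yaw":0},
  {"linear":[-0.0005,0.066,0.002],"yaw":0},
  {"linear":[-0.0005,0.066,0.002],"yaw":0},
])

```text
t: 12.28
tool_pos: [0.4312, -0.1831, 0.0181]
orientation: [-1.253, 1.182, -1.175]
force: [-0.1, -0.2, -0.3]
opening: 0.0699
```

carry_out([
  {"linear":[0,0,0],"yaw":0},
  {"linear":[0,0,0],"yaw":0},
  {"linear":[0,0,0],"yaw":0},
  {"linear":[0,0,0],"yaw":0},
  {"linear":[0,0,0],"yaw":0},
], gripper=0.35, newtons=20)

```text
t: 12.9
tool_pos: [0.4315, -0.1833, 0.0184]
orientation: [-1.253, 1.182, -1.176]
force: [0.0, 0.5, 3.5]
opening: 0.0436
```

```bash
python3 -c "
from h import *
p,M,s=tool(); print(M.round(4)[:,1])
delta([.430,-.183,.017],np.radians(2.8))"
```

```text
[-0.0173 -0.0131 -0.9998]
pos [ 0.4315 -0.1833  0.0184] d [-0.0004  0.0015 -0.0015] -0.0023 F [0.  0.5 3.5] op 0.0436 t 12.9
```

carry_out([
  {"linear":[0,0,0],"yaw":0},
  {"linear":[0,-0.03,0],"yaw":0},
  {"linear":[0,-0.07,0],"yaw":-0.02},
  {"linear":[0,-0.09,0],"yaw":-0.042},
  {"linear":[0,-0.09,0],"yaw":-0.042},
], newtons=50)

```text
t: 13.52
tool_pos: [0.4338, -0.1825, 0.1093]
orientation: [-1.271, 1.149, -1.146]
force: [0.5, 0.2, -4.5]
opening: 0.0433
```

```bash
python3 -c "
from h import *
p,M,s=tool(); print(M.round(4)[:,1])
delta([.474,.042,.095],np.radians(.42))"
```

```text
[-0.0154 -0.0142 -0.9998]
pos [ 0.4338 -0.1825  0.1093] d [-0.2202  0.0105  0.0601] 0.0812 F [ 0.5  0.2 -4.5] op 0.0433 t 13.525
```

carry_out([
  {"linear":[-0.05,0,0.014],"yaw":0.03},
  {"linear":[-0.1,0,0.028],"yaw":0.06},
  {"linear":[-0.15,0.0,0.042],"yaw":0.081},
  {"linear":[-0.2,0.0,0.055],"yaw":0.081},
  {"linear":[-0.2,0.0,0.055],"yaw":0.081},
])

```text
t: 14.15
tool_pos: [0.4694, 0.0248, 0.1034]
orientation: [-1.238, 1.209, -1.201]
force: [0.2, -0.7, -3.3]
opening: 0.0431
```

```bash
python3 -c "
from h import *
p,M,s=tool(); print(M.round(4)[:,1])
snap('top','g2',(110,130,310,280),4)
snap('scene','g2s',(200,170,400,320),4)
delta([.474,.042,.095],np.radians(.42))"
```

```text
[-0.0191 -0.0132 -0.9997]
pos [0.4694 0.0219 0.1039] d [-0.0202  0.0085  0.0049] 0.0018 F [-1.  -1.  -3.9] op 0.0431 t 14.25
```

View pics/g2.png

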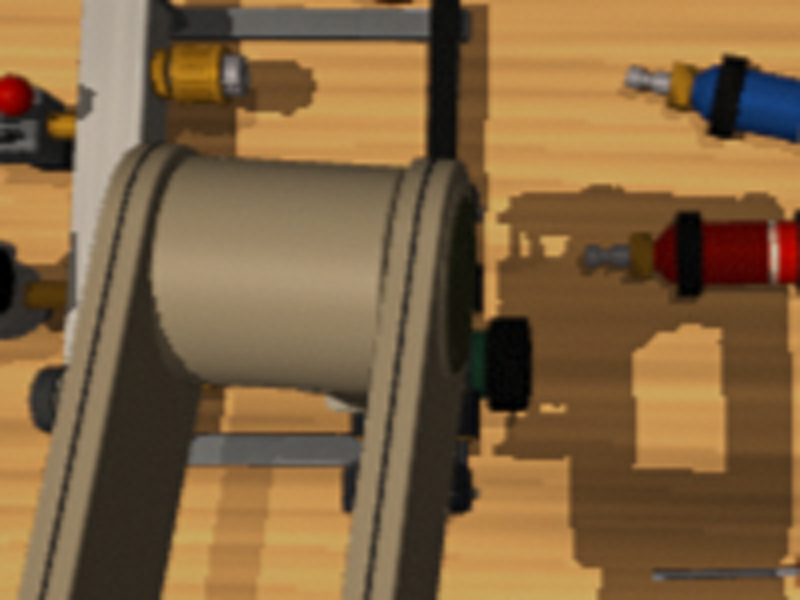

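View pics/g2s.png

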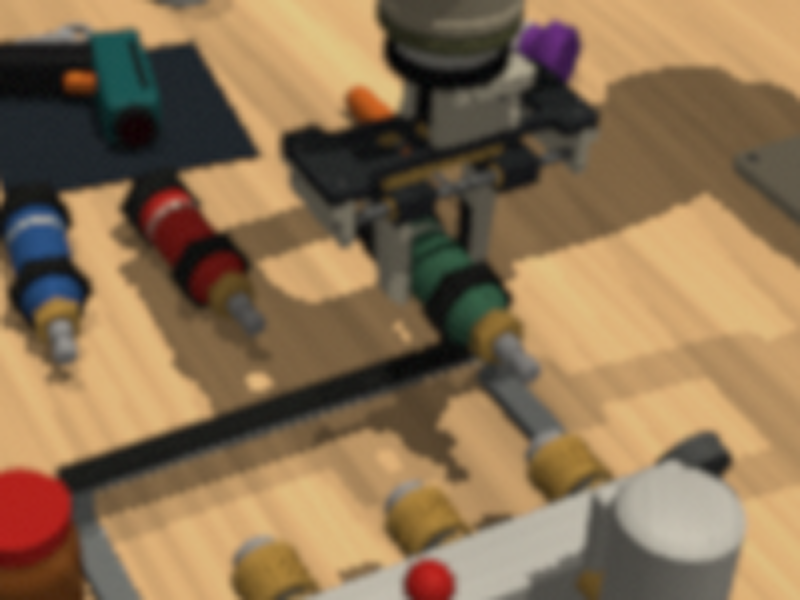

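```bash
python3 -c "
from h import *
for x in(.465,.4685,.472): print(x,(proj('scene',[x,.133,.1115])[0]-[200,170])*4, (proj('scene',[x,.1165-.015,.1115])[0]-[200,170])*4,(proj('top',[x,.0219-.06,.125])[0]-[110,130])*4)
"
```

```text
0.465 [532.52405105 363.2333863 ] [504.37504524 332.00929386] [535.21546176 367.75362553]
0.4685 [527.5485433  364.90117829] [499.47319408 333.60199115] [535.35927701 362.13875211]
0.472 [522.56040832 366.57320293] [494.55917437 335.19864221] [535.50297368 356.52850796]
```

carry_out([
  {"linear":[-0.01,0.0,0.0025],"yaw":0.002},
  {"linear":[-0.019,0.01,0.0045],"yaw":0.002},
  {"linear":[-0.019,0.02,0.005],"yaw":0.002},
  {"linear":[-0.019,0.03,0.0052],"yaw":0.002},
  {"linear":[-0.019,0.03,0.0052],"yaw":0.002},
])

```text
t: 14.88
tool_pos: [0.4728, 0.0402, 0.072]
orientation: [-1.239, 1.213, -1.205]
force: [-0.2, 0.4, -3.7]
opening: 0.0432
```

```bash
python3 -c "
from h import *
p,M,s=tool(); print(M.round(4)[:,1])
snap('scene','g3s',(250,210,400,310),5)
delta([.474,.042,.071],np.radians(.42))"
```

```text
[-0.0214 -0.0146 -0.9997]
pos [0.4733 0.0402 0.0728] d [-0.0018  0.0018  0.0007] -0.0006 F [-0.4  0.2 -3.5] op 0.0429 t 14.925
```

View pics/g3s.png

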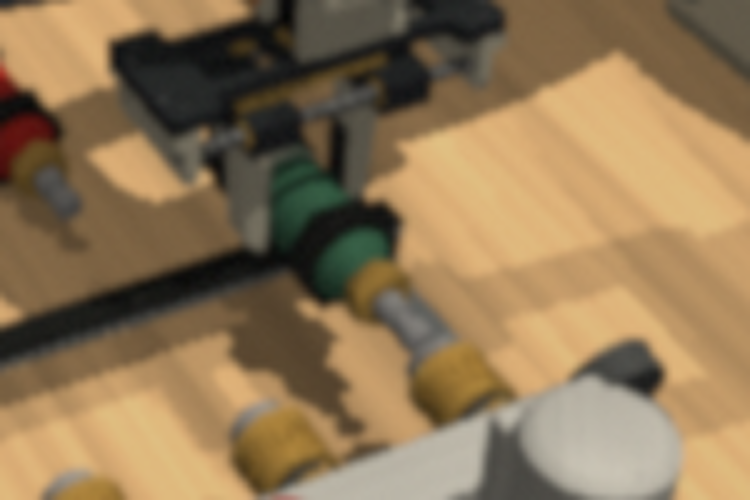

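carry_out([
  {"linear":[-0.003,0.0018,0.0007],"yaw":0},
  {"linear":[-0.009,0.0018,0.0007],"yaw":0},
  {"linear":[-0.015,0.0018,0.0007],"yaw":0},
  {"linear":[-0.02,0.0018,0.0007],"yaw":0},
  {"linear":[-0.02,0.0018,0.0007],"yaw":0},
])

```text
t: 15.55
tool_pos: [0.4739, 0.0608, 0.0708]
orientation: [-1.238, 1.212, -1.205]
force: [0.1, 0.8, -4.2]
opening: 0.0427
```

```bash
python3 -c "
from h import *
p,M,s=tool(); print(M.round(4)[:,1])
delta([.474,.0838,.071],np.radians(.42))"
```

```text
[-0.02   -0.0145 -0.9997]
pos [0.4739 0.0608 0.0708] d [-0.023  -0.0005  0.0003] 0.0002 F [ 0.1  0.8 -4.2] op 0.0427 t 15.55
```

carry_out([
  {"linear":[-0.006,0,0.0],"yaw":0},
  {"linear":[-0.012,0,0],"yaw":0},
  {"linear":[-0.018,0,0],"yaw":0},
  {"linear":[-0.024,0,0],"yaw":0},
  {"linear":[-0.024,0,0],"yaw":0},
])

```text
t: 16.18
tool_pos: [0.474, 0.0811, 0.0704]
orientation: [-1.243, 1.208, -1.21]
force: [1.0, -22.2, -3.2]
opening: 0.043
```

```bash
python3 -c "
from h import *
snap('scene','g4s',(250,210,400,310),5)
p,M,s=tool(); print(M.round(4)[:,1])
delta([.474,.0838,.071],np.radians(.42))"
```

```text
[-0.0199 -0.0213 -0.9996]
pos [0.474  0.081  0.0705] d [-0.0027 -0.0006  0.    ] -0.0003 F [  0.6 -20.8  -3.8] op 0.0433 t 16.225
```

View pics/g4s.png

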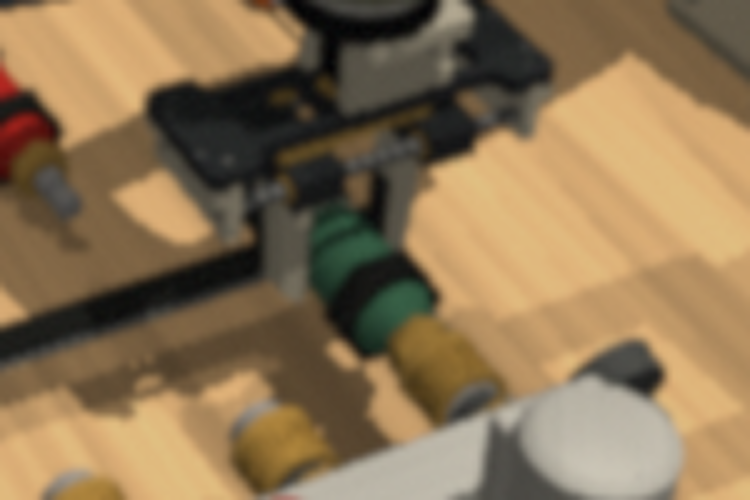

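carry_out([
  {"linear":[0.003,0,0.0],"yaw":0},
  {"linear":[0.003,0,0],"yaw":0},
])

```text
t: 16.48
tool_pos: [0.4741, 0.0787, 0.0706]
orientation: [-1.241, 1.209, -1.21]
force: [0.3, 2.1, -3.0]
opening: 0.043
```

carry_out([
  {"linear":[0.0,0,0.0],"yaw":0},
  {"linear":[0.0,0,0],"yaw":0},
  {"linear":[0.0,0,0],"yaw":0},
  {"linear":[0.0,-0.03,0],"yaw":0},
  {"linear":[0.0,-0.08,0],"yaw":0},
], gripper=0.75)

```text
t: 17.1
tool_pos: [0.474, 0.0801, 0.1496]
orientation: [-1.245, 1.212, -1.208]
force: [1.0, 0.1, 0.2]
opening: 0.07
```

```bash
python3 -c "
from h import *
p,M,s=tool(); print(M.round(4)[:,1])
delta([.5554,-.1749,.15],np.radians(2.64))"
```

```text
[-0.0241 -0.0205 -0.9995]
pos [0.474  0.0801 0.1496] d [0.2555 0.0029 0.0798] -0.0394 F [1.  0.1 0.2] op 0.07 t 17.1
```

```bash
python3 -c "
from h import *
snap('top','r0',(100,120,440,280),2.3)
delta([.5554,-.1749,.15],np.radians(2.64))"; python3 bot.py pics/r0_raw.png
```

```text
pos [0.4786 0.0807 0.1585] d [0.2559 0.0125 0.0752] -0.0395 F [3.7 0.5 5.8] op 0.0697 t 17.15
blue [([18, 12, 7, 12, 56], [286.2, 152.3]), ([29, 13, 18, 17, 229], [302.3, 155.9]), ([47, 17, 8, 14, 75], [315.6, 158.5])]
red [([11, 11, 6, 15, 75], [275.9, 193.2]), ([23, 10, 18, 17, 279], [293.6, 192.8]), ([41, 10, 8, 16, 100], [306.8, 192.5])]Traceback (most recent call last):
  File "bot.py", line 17, in <module>
    print(n,find(png,h,roi))
            ~~~~^^^^^^^^^^^
  File "bot.py", line 9, in find
    k=1+st[1:,4].argmax()
        ~~~~~~~~~~~~~~~^^
ValueError: attempt to get argmax of an empty sequence
```

View pics/r0.png

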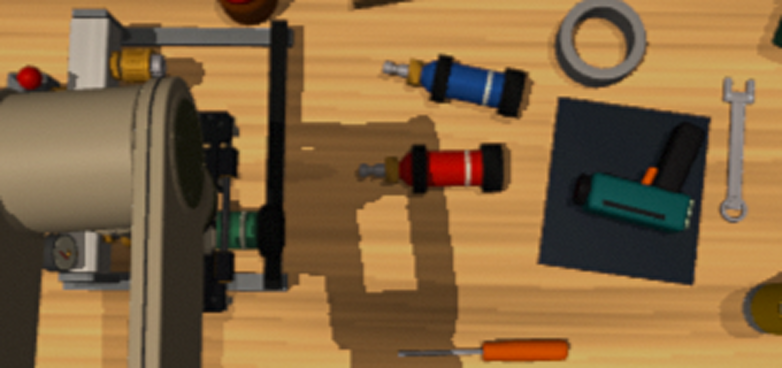

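carry_out([
  {"linear":[0.06,0,0.019],"yaw":-0.01},
  {"linear":[0.12,0,0.038],"yaw":-0.02},
  {"linear":[0.18,0.02,0.057],"yaw":-0.03},
  {"linear":[0.24,0.05,0.074],"yaw":-0.036},
  {"linear":[0.255,0.07,0.0765],"yaw":-0.036},
])

```text
t: 17.77
tool_pos: [0.5566, -0.1784, 0.092]
orientation: [-1.251, 1.178, -1.189]
force: [-0.5, 0.3, 0.3]
opening: 0.0696
```

carry_out([
  {"linear":[0,0,0.0],"yaw":0},
  {"linear":[0,0,0.0],"yaw":0},
])

```text
t: 18.02
tool_pos: [0.5568, -0.178, 0.0926]
orientation: [-1.251, 1.178, -1.189]
force: [-0.2, -0.4, -1.2]
opening: 0.0699
```

```bash
python3 -c "
from h import *
p,M,s=tool(); print(M.round(4)[:,1])
delta([.5560,-.1749,.018],np.radians(2.4))"
```

```text
[-0.0107 -0.0203 -0.9997]
pos [ 0.5568 -0.178   0.0926] d [-0.0046  0.0745  0.0002] -0.0018 F [-0.2 -0.4 -1.2] op 0.0699 t 18.025
```

carry_out([
  {"linear":[-0.002,0.03,0.0],"yaw":0},
  {"linear":[-0.004,0.06,0.0],"yaw":0},
  {"linear":[-0.0046,0.0745,0.0002],"yaw":0},
  {"linear":[-0.0046,0.0745,0.0002],"yaw":0},
])

```text
t: 18.52
tool_pos: [0.5558, -0.1739, 0.018]
orientation: [-1.252, 1.178, -1.188]
force: [0.2, -0.4, 0.5]
opening: 0.0699
```

carry_out([
  {"linear":[0,0,0],"yaw":0},
  {"linear":[0,0,0],"yaw":0},
  {"linear":[0,0,0],"yaw":0},
  {"linear":[0,0,0],"yaw":0},
  {"linear":[0,0,0],"yaw":0},
], gripper=0.35, newtons=20)

```text
t: 19.15
tool_pos: [0.5565, -0.1742, 0.0188]
orientation: [-1.251, 1.177, -1.189]
force: [0.9, 0.4, 5.6]
opening: 0.0433
```

```bash
python3 -c "
from h import *
p,M,s=tool(); print(M.round(4)[:,1])
delta([.430,-.183,.017],np.radians(2.8))"
```

```text
[-0.0101 -0.0204 -0.9997]
pos [ 0.5565 -0.1742  0.0188] d [ 0.0036  0.0033 -0.1268] -0.0077 F [0.9 0.4 5.6] op 0.0433 t 19.15
```

carry_out([
  {"linear":[0,0,0],"yaw":0},
  {"linear":[0,-0.03,0],"yaw":0},
  {"linear":[0,-0.07,0],"yaw":0.02},
  {"linear":[0,-0.09,0],"yaw":0.035},
  {"linear":[0,-0.09,0],"yaw":0.035},
], newtons=50)

```text
t: 19.77
tool_pos: [0.5583, -0.1728, 0.1099]
orientation: [-1.234, 1.2, -1.217]
force: [-0.4, 0.1, -4.4]
opening: 0.0432
```

```bash
python3 -c "
from h import *
p,M,s=tool(); print(M.round(4)[:,1])
delta([.569,.02,.105],np.radians(.42))"
```

```text
[-0.0077 -0.0214 -0.9997]
pos [ 0.5583 -0.1728  0.1099] d [-0.1928  0.0007  0.0119] -0.0012 F [-0.4  0.1 -4.4] op 0.0432 t 19.775
```

carry_out([
  {"linear":[-0.05,0,0.003],"yaw":0},
  {"linear":[-0.1,0,0.006],"yaw":0},
  {"linear":[-0.15,0.0,0.009],"yaw":0},
  {"linear":[-0.193,0.001,0.012],"yaw":0},
  {"linear":[-0.193,0.001,0.012],"yaw":0},
])

```text
t: 20.4
tool_pos: [0.5673, 0.0233, 0.1018]
orientation: [-1.238, 1.201, -1.211]
force: [0.4, -0.1, -3.5]
opening: 0.043
```

```bash
python3 -c "
from h import *
snap('scene','r2s',(200,170,400,320),4)
snap('top','r2',(110,130,310,280),4)
p,M,s=tool(); print(M.round(4)[:,1])
print((proj('scene',p+[-.001,.110,.0072])[0]-[200,170])*4,(proj('top',[p[0]+.0005,p[1]-.061,p[2]+.02])[0]-[110,130])*4)
delta([.569,.0435,.0725],np.radians(.42))"
```

```text
[-0.011  -0.0218 -0.9997]
[380.1696317  412.99067908] [543.67628111 204.73486364]
pos [0.5678 0.0204 0.1025] d [-0.0237  0.0295  0.0017] 0.0004 F [ 0.6 -0.1 -4.7] op 0.0433 t 20.5
```

View pics/r2s.png

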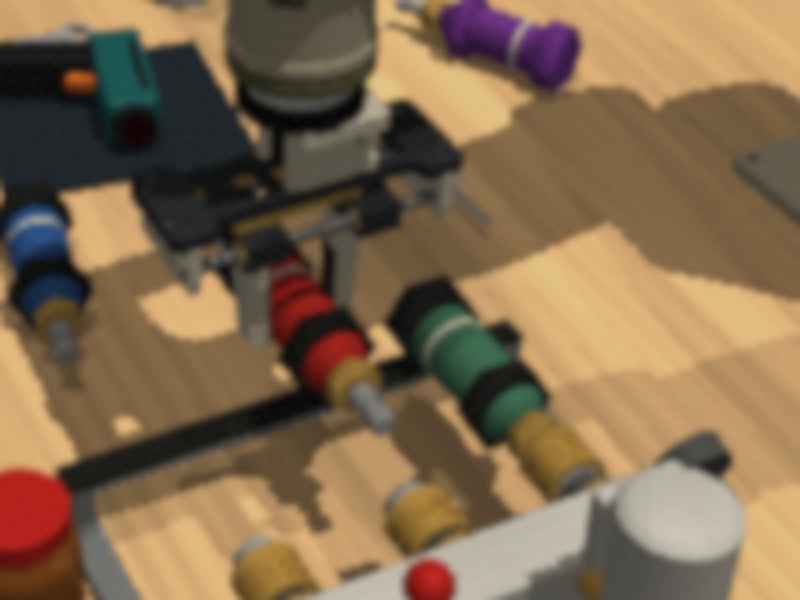

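View pics/r2.png

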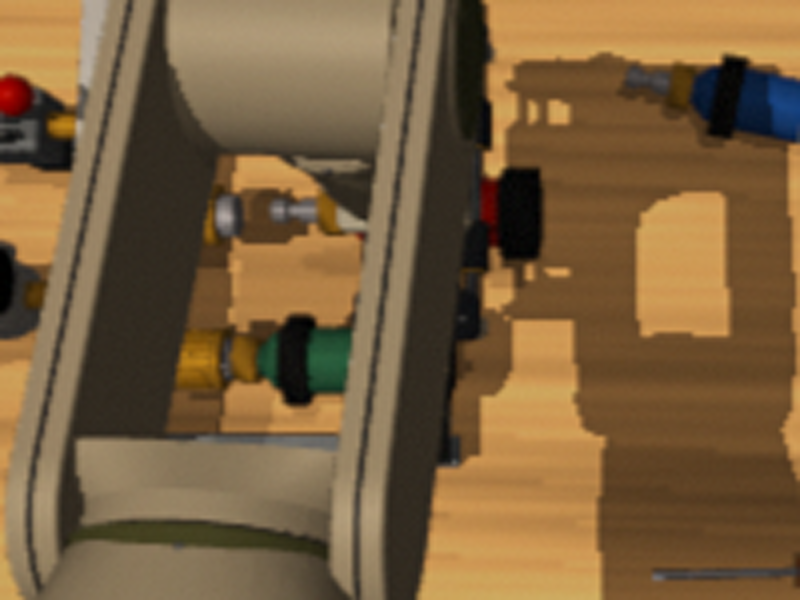

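carry_out([
  {"linear":[-0.012,0.0,0.0012],"yaw":0},
  {"linear":[-0.0237,0.01,0.0015],"yaw":0},
  {"linear":[-0.0237,0.02,0.0016],"yaw":0},
  {"linear":[-0.0237,0.0305,0.0017],"yaw":0},
  {"linear":[-0.0237,0.0305,0.0017],"yaw":0},
])

```text
t: 21.12
tool_pos: [0.5678, 0.0431, 0.0699]
orientation: [-1.239, 1.204, -1.213]
force: [0.2, -0.2, -4.1]
opening: 0.0434
```

```bash
python3 -c "
from h import *
snap('top','r3',(110,130,310,280),4)
snap('scene','r3s',(220,210,370,310),5)
p,M,s=tool(); print(M.round(4)[:,1])
delta([.569,.0635,.0713],np.radians(.42))"
```

```text
[-0.0113 -0.0218 -0.9997]
pos [0.5689 0.0432 0.0714] d [-0.0203 -0.0004  0.0002] 0.0001 F [-0.7  0.6 -3.6] op 0.0429 t 21.225
```

View pics/r3.png

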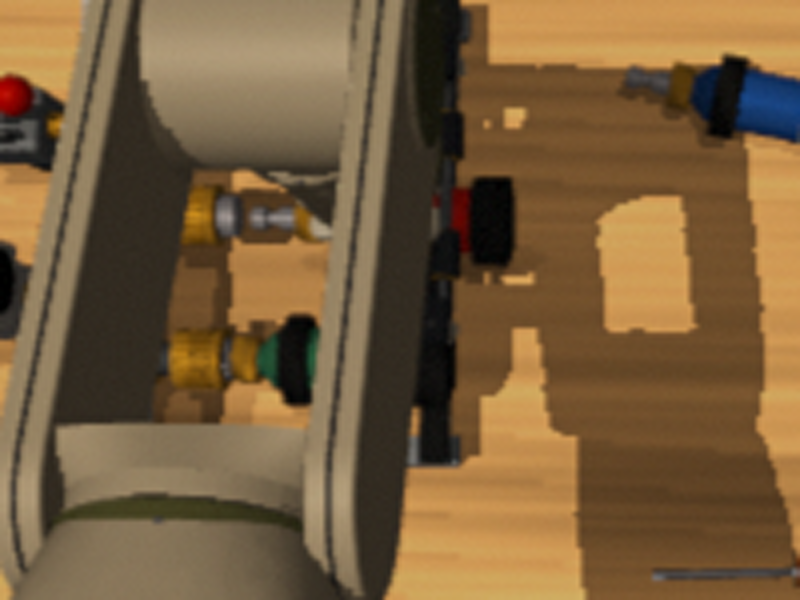

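View pics/r3s.png

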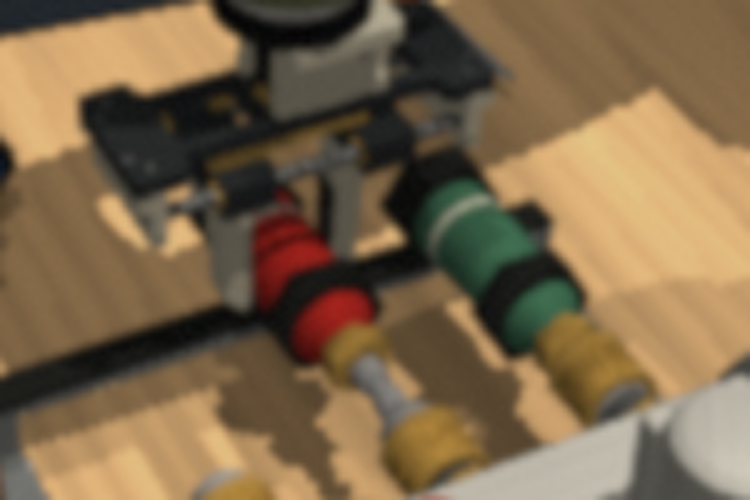

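carry_out([
  {"linear":[-0.005,0.0,0.0],"yaw":0},
  {"linear":[-0.01,0.0,0.0],"yaw":0},
  {"linear":[-0.015,0.0,0.0],"yaw":0},
  {"linear":[-0.02,0.0,0.0],"yaw":0},
  {"linear":[-0.02,0,0],"yaw":0},
])

```text
t: 21.85
tool_pos: [0.5687, 0.0637, 0.071]
orientation: [-1.237, 1.201, -1.214]
force: [0.4, -0.3, -4.6]
opening: 0.0431
```

carry_out([
  {"linear":[-0.006,0,0.0],"yaw":0},
  {"linear":[-0.012,0,0],"yaw":0},
  {"linear":[-0.018,0,0],"yaw":0},
  {"linear":[-0.022,0,0],"yaw":0},
  {"linear":[-0.022,0,0],"yaw":0},
])

```text
t: 22.48
tool_pos: [0.5685, 0.0828, 0.0704]
orientation: [-1.241, 1.2, -1.218]
force: [-0.0, -13.9, -3.0]
opening: 0.0431
```

```bash
python3 -c "
from h import *
snap('scene','r4s',(220,210,370,310),5)
p,M,s=tool(); print(M.round(4)[:,1])
delta([.569,.084,.0713],np.radians(.42))"
```

```text
[-0.0117 -0.0264 -0.9996]
pos [0.5686 0.0828 0.0704] d [-0.0011 -0.0009  0.0004] 0.0001 F [ -0.8 -14.5  -3.2] op 0.0432 t 22.525
```

View pics/r4s.png

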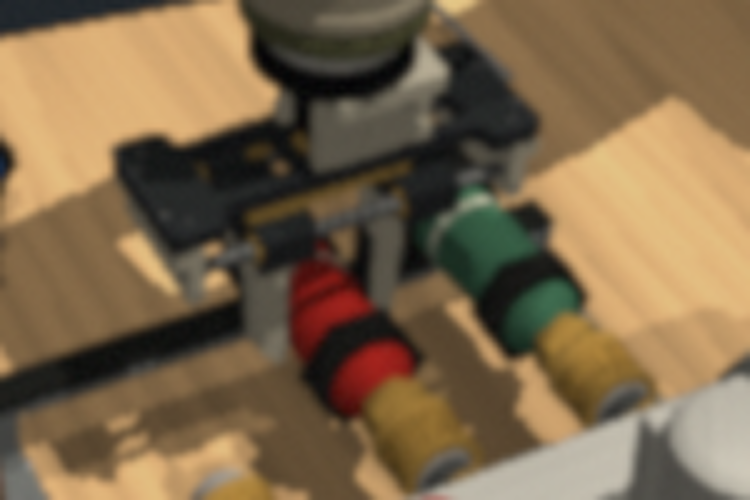

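carry_out([
  {"linear":[-0.003,0,0.0],"yaw":0},
  {"linear":[-0.0045,0,0],"yaw":0},
  {"linear":[-0.0045,0,0],"yaw":0},
])

```text
t: 22.9
tool_pos: [0.5685, 0.0828, 0.0703]
orientation: [-1.246, 1.198, -1.223]
force: [-1.1, -21.0, -1.8]
opening: 0.0429
```

carry_out([
  {"linear":[0.004,0,0.0],"yaw":0},
  {"linear":[0.004,0,0],"yaw":0},
])

```text
t: 23.15
tool_pos: [0.5685, 0.0804, 0.0705]
orientation: [-1.244, 1.199, -1.221]
force: [-0.9, 5.5, -3.9]
opening: 0.0433
```

carry_out([
  {"linear":[-0.001,0,0.0],"yaw":0},
  {"linear":[-0.001,0,0],"yaw":0},
  {"linear":[-0.001,0,0],"yaw":0},
  {"linear":[-0.001,-0.03,0],"yaw":0},
  {"linear":[-0.001,-0.07,0],"yaw":0},
], gripper=0.75)

```text
t: 23.78
tool_pos: [0.5684, 0.0834, 0.14]
orientation: [-1.246, 1.201, -1.22]
force: [-0.3, -0.2, -0.0]
opening: 0.07
```

```bash
python3 -c "
from h import *
snap('top','b0',(110,130,310,280),4)
snap('scene','b0s',(180,180,400,360),3)
p,M,s=tool(); print(M.round(4)[:,1])
delta([.657,-.2015,.15],np.radians(-10.94))"; python3 bot.py pics/b0_raw.png
```

```text
[-0.0035 -0.0298 -0.9995]
pos [0.5728 0.0838 0.1462] d [0.2858 0.0045 0.0825] 0.1968 F [ 0.9 -0.1  1.3] op 0.0698 t 23.875
blue [([18, 12, 7, 13, 57], [286.2, 152.5]), ([29, 13, 18, 17, 231], [302.2, 155.9]), ([47, 17, 8, 14, 75], [315.6, 158.5])]Traceback (most recent call last):
  File "bot.py", line 17, in <module>
    print(n,find(png,h,roi))
            ~~~~^^^^^^^^^^^
  File "bot.py", line 9, in find
    k=1+st[1:,4].argmax()
        ~~~~~~~~~~~~~~~^^
ValueError: attempt to get argmax of an empty sequence
```

View pics/b0.png

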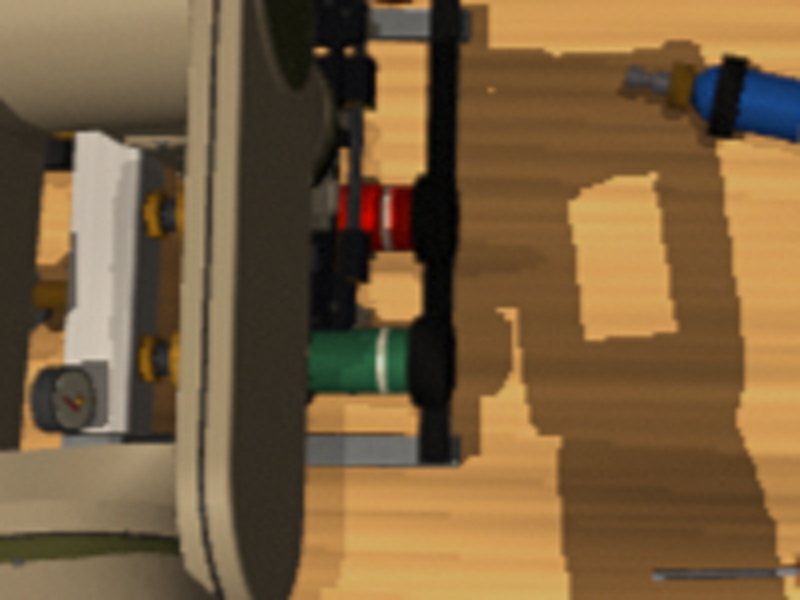

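View pics/b0s.png

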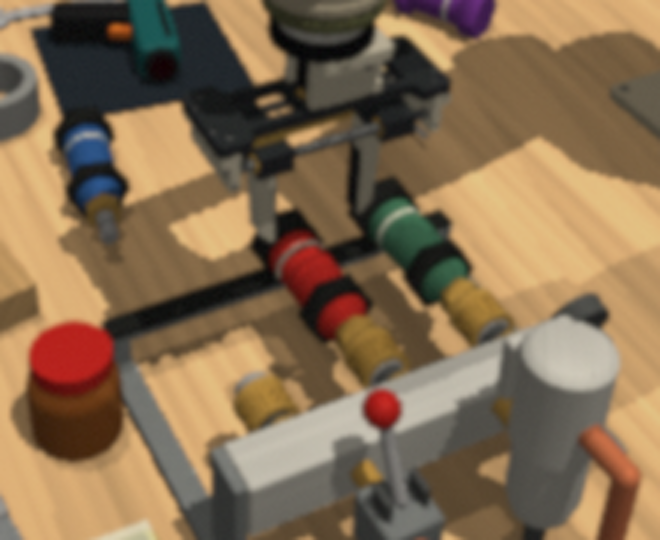

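carry_out([
  {"linear":[0.057,0,0.017],"yaw":0.05},
  {"linear":[0.114,0,0.033],"yaw":0.1},
  {"linear":[0.171,0.0,0.05],"yaw":0.15},
  {"linear":[0.228,0.02,0.066],"yaw":0.197},
  {"linear":[0.27,0.04,0.081],"yaw":0.197},
])

```text
t: 24.5
tool_pos: [0.6556, -0.1897, 0.1135]
orientation: [-1.134, 1.336, -1.374]
force: [-0.1, 0.4, -0.2]
opening: 0.0699
```

carry_out([
  {"linear":[0,0,0.0],"yaw":0},
  {"linear":[0,0,0.0],"yaw":0},
])

```text
t: 24.75
tool_pos: [0.6553, -0.1895, 0.1129]
orientation: [-1.134, 1.337, -1.373]
force: [-0.1, 0.3, -0.2]
opening: 0.0699
```

```bash
python3 -c "
from h import *
snap('scene','b1s',(160,120,360,270),4)
p,M,s=tool(); print(M.round(4)[:,1])
delta([.6575,-.2010,.018],np.radians(-10.94))"
```

```text
[-0.0026 -0.0301 -0.9995]
pos [ 0.6557 -0.1889  0.1137] d [0.0087 0.096  0.0038] -0.002 F [-0.8  1.   0.6] op 0.0697 t 24.8
```

View pics/b1s.png

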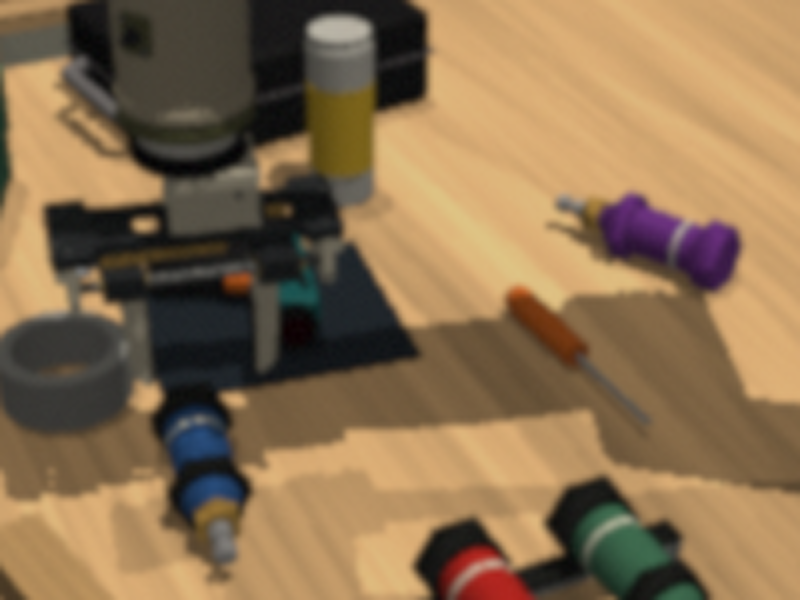

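carry_out([
  {"linear":[0.003,0.04,0.0015],"yaw":0},
  {"linear":[0.006,0.075,0.003],"yaw":0},
  {"linear":[0.0087,0.0955,0.0038],"yaw":0},
  {"linear":[0.0087,0.0955,0.0038],"yaw":0},
  {"linear":[0.0087,0.0955,0.0038],"yaw":0},
])

```text
t: 25.42
tool_pos: [0.6588, -0.201, 0.0205]
orientation: [-1.133, 1.333, -1.375]
force: [0.1, 0.1, -0.8]
opening: 0.0698
```

carry_out([
  {"linear":[0,0,0],"yaw":0},
  {"linear":[0,0,0],"yaw":0},
  {"linear":[0,0,0],"yaw":0},
  {"linear":[0,0,0],"yaw":0},
  {"linear":[0,0,0],"yaw":0},
], gripper=0.35, newtons=20)

```text
t: 26.05
tool_pos: [0.6592, -0.2011, 0.0212]
orientation: [-1.132, 1.332, -1.375]
force: [-0.2, 0.7, 5.1]
opening: 0.0436
```

```bash
python3 -c "
from h import *
p,M,s=tool(); print(M.round(4)[:,1])
delta([.6575,-.2010,.018],np.radians(-10.94))"
```

```text
[ 8.000e-04 -3.120e-02 -9.995e-01]
pos [ 0.6592 -0.2011  0.0212] d [ 0.0001  0.0031 -0.0017] -0.0016 F [-0.2  0.7  5.1] op 0.0436 t 26.05
```

carry_out([
  {"linear":[0,0,0],"yaw":0},
  {"linear":[0,-0.03,0],"yaw":0},
  {"linear":[0,-0.07,0],"yaw":0},
  {"linear":[0,-0.09,0],"yaw":-0.1},
  {"linear":[0,-0.09,0],"yaw":-0.198},
], newtons=50)

```text
t: 26.68
tool_pos: [0.6598, -0.1985, 0.1126]
orientation: [-1.235, 1.186, -1.227]
force: [0.5, -0.9, -3.8]
opening: 0.0431
```

```bash
python3 -c "
from h import *
p,M,s=tool(); print(M.round(4)[:,1])
delta([.664,.02,.108],np.radians(.42))"
```

```text
[ 0.0027 -0.032  -0.9995]
pos [ 0.6598 -0.1985  0.1126] d [-0.2185 -0.0023  0.0061] 0.0015 F [ 0.5 -0.9 -3.8] op 0.0431 t 26.675
```

carry_out([
  {"linear":[-0.055,0,0.002],"yaw":0},
  {"linear":[-0.11,0,0.004],"yaw":0},
  {"linear":[-0.165,-0.001,0.006],"yaw":0},
  {"linear":[-0.215,-0.002,0.006],"yaw":0},
  {"linear":[-0.215,-0.002,0.006],"yaw":0},
])

```text
t: 27.3
tool_pos: [0.6624, 0.0207, 0.1058]
orientation: [-1.239, 1.185, -1.221]
force: [0.3, -0.9, -4.9]
opening: 0.043
```

```bash
python3 -c "
from h import *
snap('top','b2',(110,130,310,280),4)
p,M,s=tool(); print(M.round(4)[:,1])
print((proj('scene',p+[-.001,.111,.0048])[0]-[200,170])*4,(proj('top',[p[0]+.0005,p[1]-.061,p[2]+.02])[0]-[110,130])*4)
delta([.664,.043,.074],np.radians(.42))"
```

```text
[-1.000e-04 -3.200e-02 -9.995e-01]
[229.14784687 460.56792319] [550.18793436  56.58473939]
pos [0.6627 0.0184 0.1061] d [-0.0256  0.0313  0.0016] 0.0047 F [ 1.2 -0.5 -3.8] op 0.0432 t 27.35
```

View pics/b2.png

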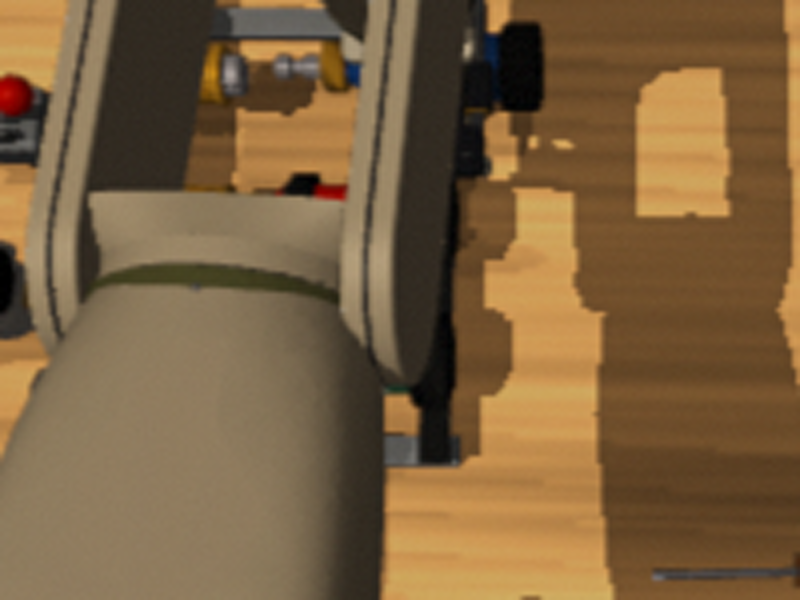

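carry_out([
  {"linear":[-0.012,0.0,0.0012],"yaw":0.002},
  {"linear":[-0.0256,0.01,0.0015],"yaw":0.004},
  {"linear":[-0.0256,0.02,0.0016],"yaw":0.0045},
  {"linear":[-0.0256,0.0318,0.0016],"yaw":0.0045},
  {"linear":[-0.0256,0.0318,0.0016],"yaw":0.0045},
])

```text
t: 27.98
tool_pos: [0.6626, 0.0423, 0.0712]
orientation: [-1.239, 1.191, -1.226]
force: [-0.5, -0.0, -3.9]
opening: 0.043
```

```bash
python3 -c "
from h import *
snap('top','b3',(110,130,310,280),4)
snap('scene','b3s',(200,230,350,330),5)
p,M,s=tool(); print(M.round(4)[:,1])
delta([.664,.063,.0738],np.radians(.42))"
```

```text
[-7.000e-04 -3.200e-02 -9.995e-01]
pos [0.6638 0.0425 0.0732] d [-0.0205 -0.0013  0.0003] -0.0003 F [-0.3 -0.8 -3.7] op 0.0434 t 28.075
```

View pics/b3.png

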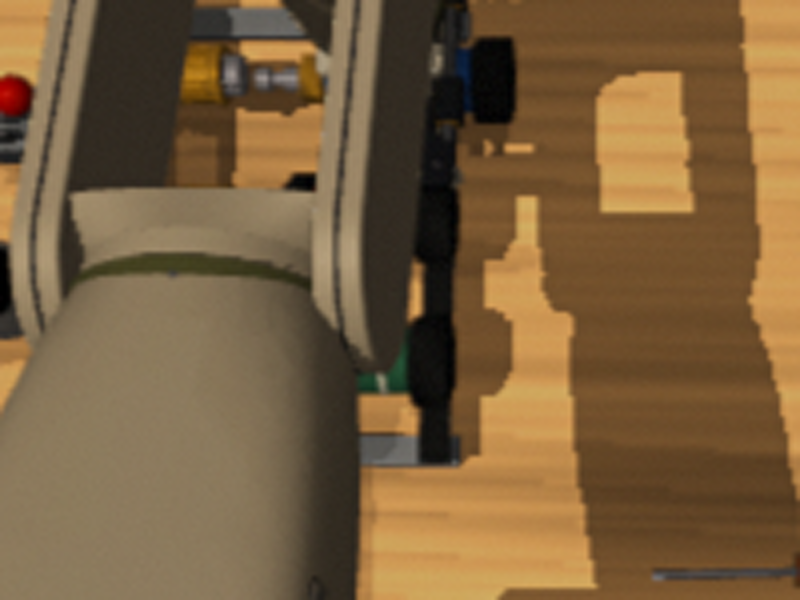

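View pics/b3s.png

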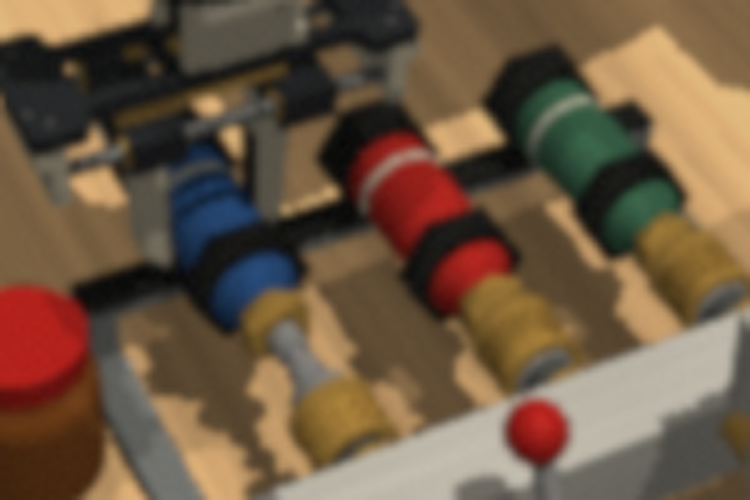

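carry_out([
  {"linear":[-0.005,-0.001,0.0],"yaw":0},
  {"linear":[-0.01,-0.001,0.0],"yaw":0},
  {"linear":[-0.015,-0.001,0.0],"yaw":0},
  {"linear":[-0.02,-0.001,0.0],"yaw":0},
  {"linear":[-0.02,-0.001,0],"yaw":0},
])

```text
t: 28.7
tool_pos: [0.6636, 0.0631, 0.0735]
orientation: [-1.237, 1.189, -1.227]
force: [-0.0, -0.7, -3.8]
opening: 0.0431
```

carry_out([
  {"linear":[-0.006,0,0.0],"yaw":0},
  {"linear":[-0.012,0,0],"yaw":0},
  {"linear":[-0.018,0,0],"yaw":0},
  {"linear":[-0.023,0,0],"yaw":0},
  {"linear":[-0.023,0,0],"yaw":0},
])

```text
t: 29.32
tool_pos: [0.6638, 0.0812, 0.0729]
orientation: [-1.241, 1.187, -1.233]
force: [-0.7, -20.7, -3.1]
opening: 0.0431
```

```bash
python3 -c "
from h import *
snap('scene','b4s',(200,230,350,330),5)
p,M,s=tool(); print(M.round(4)[:,1])
delta([.664,.083,.0738],np.radians(.42))"
```

```text
[-8.000e-04 -3.870e-02 -9.993e-01]
pos [0.6638 0.0812 0.0729] d [-0.0018 -0.001   0.0002] -0.0016 F [  0.  -20.7  -4.1] op 0.0431 t 29.375
```

View pics/b4s.png

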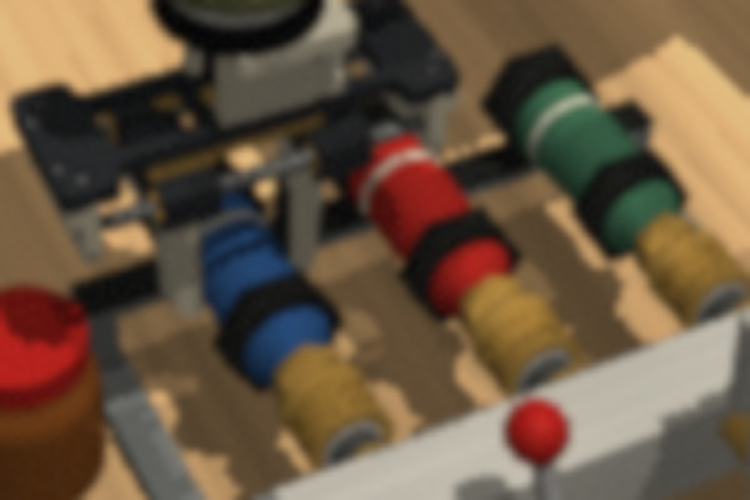

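carry_out([
  {"linear":[0.004,0,0.0],"yaw":0},
  {"linear":[0.006,0,0],"yaw":0},
  {"linear":[0.006,0,0],"yaw":0},
])

```text
t: 29.75
tool_pos: [0.6638, 0.0786, 0.0732]
orientation: [-1.238, 1.188, -1.229]
force: [0.8, 10.8, -4.6]
opening: 0.0429
```

carry_out([
  {"linear":[-0.001,0,0.0],"yaw":0},
  {"linear":[-0.001,0,0],"yaw":0},
  {"linear":[-0.001,0,0],"yaw":0},
  {"linear":[-0.001,-0.03,0],"yaw":0},
  {"linear":[-0.001,-0.07,0],"yaw":0},
], gripper=0.75)

```text
t: 30.38
tool_pos: [0.6628, 0.0815, 0.1425]
orientation: [-1.24, 1.191, -1.228]
force: [-0.3, 0.2, -0.2]
opening: 0.0702
```

```bash
python3 -c "
from r import *
snap('scene','v0s',(180,180,400,360),3)
p,M,s=tool(); print(M.round(4)[:,1])
print(rw(118,-60,156),rw(182,-60,156))
rd(90,-60,230)"
```

```text
[ 0.007  -0.0337 -0.9994]
[0.62733341 0.28393665 0.156     ] [0.62686427 0.34793493 0.156     ]
pos [0.6665 0.082  0.1507] d [-0.1714 -0.0854 -0.0373] -0.0012 F [ 2.1 -0.4  5.1] op 0.0698 t 30.425
```

View pics/v0s.png

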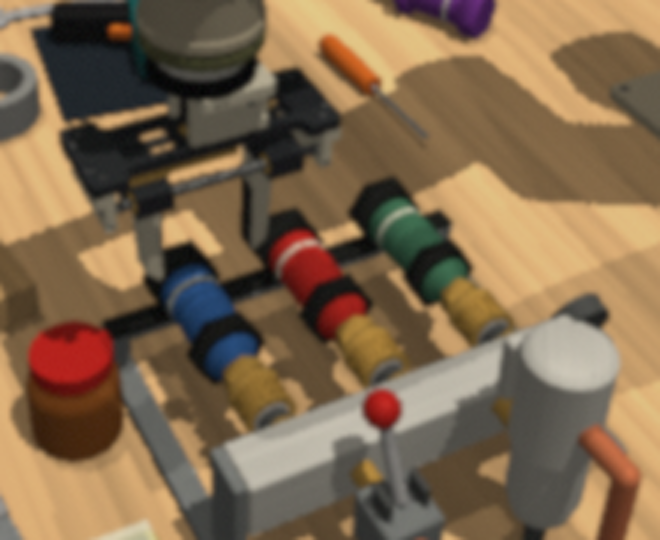

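carry_out([
  {"linear":[0,-0.05,0],"yaw":0},
  {"linear":[-0.055,-0.065,-0.012],"yaw":0},
  {"linear":[-0.11,-0.065,-0.025],"yaw":0},
  {"linear":[-0.165,-0.065,-0.037],"yaw":0},
  {"linear":[-0.165,-0.065,-0.037],"yaw":0},
], gripper=0, newtons=10)

```text
t: 31.05
tool_pos: [0.6267, 0.2528, 0.2098]
orientation: [-1.233, 1.18, -1.228]
force: [-0.1, -0.6, -0.0]
opening: 0.0244
```

```bash
python3 -c "
from r import *
snap('scene','v1s',(220,160,420,360),3)
p,M,s=tool(); print(M.round(4)[:,1])
rd(86,-60,155)"
```

```text
[ 0.0073 -0.0338 -0.9994]
pos [0.6275 0.2505 0.2098] d [-0.0033  0.0547 -0.0003] 0.0019 F [ 1.  -0.1  1. ] op 0.0206 t 31.1
```

View pics/v1s.png

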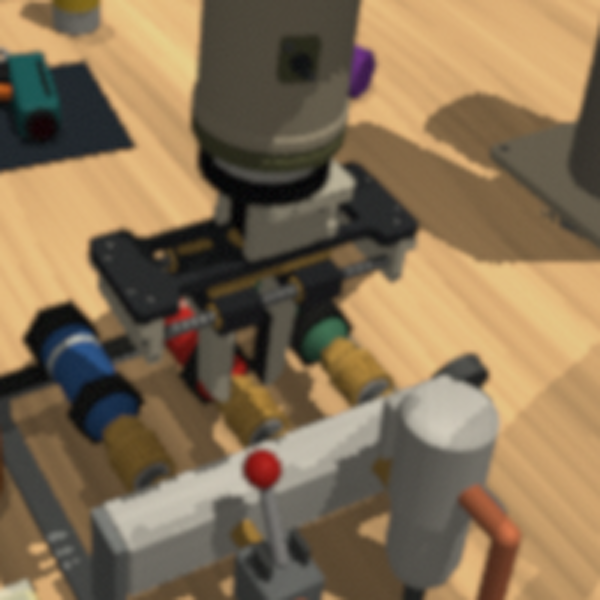

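carry_out([
  {"linear":[0,0.03,0],"yaw":0},
  {"linear":[0,0.055,0],"yaw":0},
  {"linear":[0,0.055,0],"yaw":0},
  {"linear":[-0.01,0.055,0],"yaw":0},
  {"linear":[-0.02,0.055,0],"yaw":0},
])

```text
t: 31.72
tool_pos: [0.629, 0.2688, 0.1564]
orientation: [-1.23, 1.18, -1.232]
force: [0.1, -3.9, 3.7]
opening: 0.0004
```

carry_out([
  {"linear":[-0.015,0,0],"yaw":0},
  {"linear":[-0.03,0,0],"yaw":0},
  {"linear":[-0.045,0,0],"yaw":0},
  {"linear":[-0.058,0,0],"yaw":0},
  {"linear":[-0.06,0,0],"yaw":0},
])

```text
t: 32.35
tool_pos: [0.628, 0.3273, 0.1538]
orientation: [-1.235, 1.179, -1.235]
force: [-2.6, -15.8, 5.0]
opening: 0.0004
```

```bash
python3 -c "
from r import *
snap('scene','v2s',(220,160,420,360),3)
p,M,s=tool(); print(M.round(4)[:,1])
rd(165,-60,155)"
```

```text
[ 0.0081 -0.0383 -0.9992]
pos [0.628  0.3272 0.1538] d [-0.0037 -0.0013 -0.001 ] 0.0005 F [ -2.3 -10.8   3.7] op 0.0006 t 32.4
```

View pics/v2s.png

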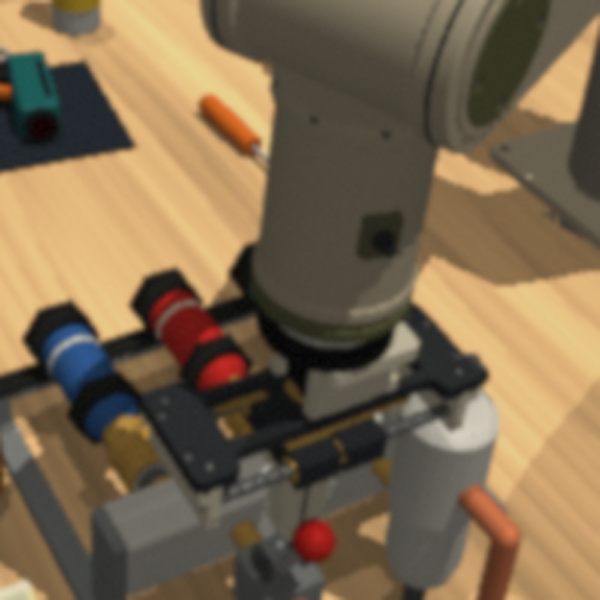

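carry_out([
  {"linear":[-0.002,0,0],"yaw":0},
  {"linear":[-0.002,0,0],"yaw":0},
  {"linear":[0.02,0,0],"yaw":0},
  {"linear":[0.04,-0.03,0],"yaw":0},
  {"linear":[0.06,-0.07,0],"yaw":0},
])

```text
t: 33.02
tool_pos: [0.6268, 0.2689, 0.2247]
orientation: [-1.238, 1.181, -1.234]
force: [-0.1, -0.4, 1.0]
opening: 0.0005
```

carry_out([
  {"linear":[0.06,0.0,0.01],"yaw":0},
  {"linear":[0.12,0.0,0.02],"yaw":0},
  {"linear":[0.18,0.0,0.02],"yaw":0},
  {"linear":[0.2,0,0.02],"yaw":0},
], gripper=0.75)

```text
t: 33.52
tool_pos: [0.6484, 0.0656, 0.2325]
orientation: [-1.237, 1.183, -1.236]
force: [0.3, 0.6, 0.7]
opening: 0.0355
```

```bash
python3 -c "
from r import *
snap('scene','t0s')
snap('top','t0')
p,M,s=tool(); print(M.round(4)[:,1])
print(proj('scene',rw(182,-60,156)))
rd(-100,-60,200)"
```

```text
[ 0.0047 -0.0386 -0.9992]
[[324.52898119 338.67444929]]
pos [0.6485 0.0671 0.2325] d [-0.0002  0.0325 -0.0197] -0.0021 F [-0.5  0.2  0.3] op 0.0437 t 33.625
```

View pics/t0s.png

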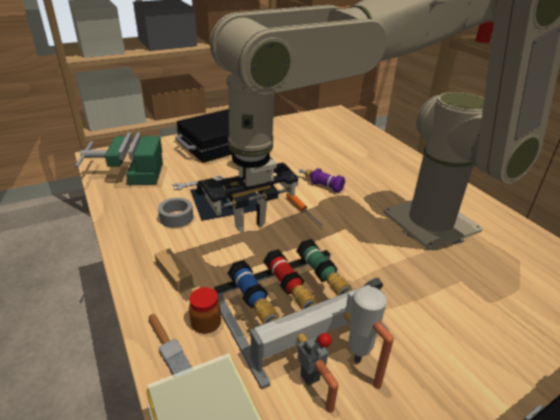

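View pics/t0.png

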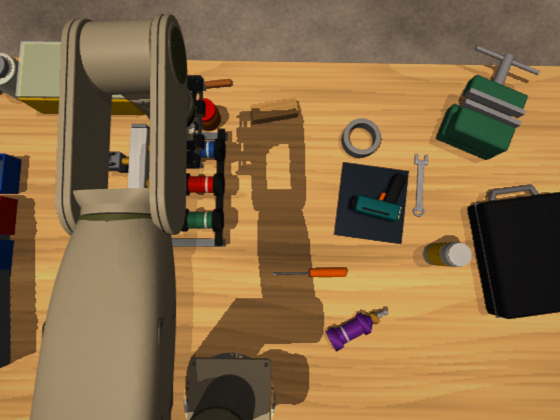

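```bash
python3 - <<'E'
from h import *
im=cv2.imread('pics/t0_raw.png'); cv2.imwrite('pics/t0c.png',cv2.resize(im[155:255,325:425],None,fx=6,fy=6,interpolation=cv2.INTER_CUBIC))
hsv=cv2.cvtColor(im,cv2.COLOR_BGR2HSV)[180:230,340:410].astype(int)
m=((abs(hsv[...,0]-88)<10)&(hsv[...,1]>150)&(hsv[...,2]>45)).astype(np.uint8)
m=cv2.morphologyEx(m,cv2.MORPH_CLOSE,np.ones((5,5),np.uint8))
c=max(cv2.findContours(m,cv2.RETR_EXTERNAL,cv2.CHAIN_APPROX_NONE)[0],key=cv2.contourArea)+[340,180]
r=cv2.minAreaRect(c); print(r,cv2.boxPoints(r))
P=np.array([atz('top',u,v,.04) for u,v in cv2.boxPoints(r)]);print(P.round(4))
print('ctr',atz('top',*r[0],.046),atz('top',*r[0],.025))
E
```

```text
((377.29412841796875, 207.32354736328125), (42.928802490234375, 15.522278785705566), 14.03624439239502) [[354.58826 209.64706]
 [358.35297 194.58826]
 [400.      205.00003]
 [396.2353  220.05884]]
[[ 0.5095 -0.3306  0.04  ]
 [ 0.551  -0.3412  0.04  ]
 [ 0.5241 -0.4542  0.04  ]
 [ 0.4829 -0.4432  0.04  ]]
ctr [ 0.516104  -0.3908447  0.046    ] [ 0.51857255 -0.3962162   0.025     ]
```

View pics/t0c.png

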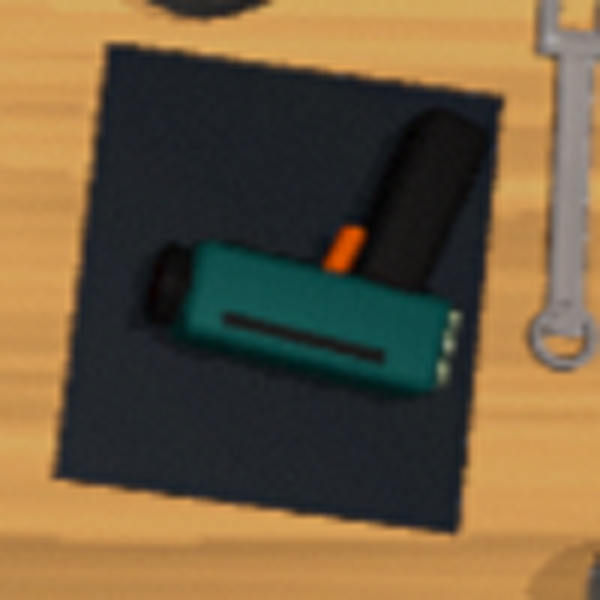

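```bash
cat > th.py <<'E'
from h import *
from scipy.optimize import minimize
def thermo(png,z0=.025,roi=(340,180,410,230),x0=(.516,-.391,1.335)):
    im=cv2.imread(png); a,b,c_,d=roi; s=8
    im=cv2.resize(im[b:d,a:c_],None,fx=s,fy=s,interpolation=cv2.INTER_CUBIC)
    hsv=cv2.cvtColor(im,cv2.COLOR_BGR2HSV).astype(int)
    m=((abs(hsv[...,0]-88)<12)&(hsv[...,1]>130)&(hsv[...,2]>40)).astype(np.uint8)
    m=cv2.morphologyEx(m,cv2.MORPH_CLOSE,np.ones((35,35),np.uint8))
    cs=cv2.findContours(m,cv2.RETR_EXTERNAL,cv2.CHAIN_APPROX_NONE)[0]
    m2=np.zeros_like(m); cv2.drawContours(m2,[max(cs,key=cv2.contourArea)],-1,1,-1)
    def hull(th):
        x,y,t=th; P=np.array([[i,j,k] for i in(-.06,.06) for j in(-.023,.023) for k in(-.021,.021)])
        c,sn=np.cos(t),np.sin(t); W=np.c_[x+c*P[:,0]-sn*P[:,1],y+sn*P[:,0]+c*P[:,1],z0+P[:,2]]
        q=(proj('top',W)-[a,b]+.5)*s-.5
        return cv2.convexHull(q.astype(np.float32))
    def cost(th):
        h=np.zeros_like(m); cv2.fillPoly(h,[np.round(hull(th)*16).astype(np.int32)],1,shift=4)
        return 1-(h&m2).sum()/(h|m2).sum()
    r=minimize(cost,x0,method='Nelder-Mead',options=dict(initial_simplex=[x0,np.add(x0,(.006,0,0)),np.add(x0,(0,.006,0)),np.add(x0,(0,0,.06))],xatol=1e-4,fatol=1e-5))
    v=im.copy(); cv2.polylines(v,[hull(r.x).astype(np.int32)],True,(0,0,255),1); cv2.imwrite('pics/thfit.png',v)
    return r.x,r.fun
if __name__=="__main__":
    import sys; p,f=thermo(sys.argv[1]); print(p,np.degrees(p[2]),'iou',1-f)
    c,s=np.cos(p[2]),np.sin(p[2]); print('grip x27',p[:2]+.027*np.array([c,s]))
E
python3 th.py pics/t0_raw.png
```

```text
[ 0.51833678 -0.39432603  1.38553506] 79.38531129391075 iou 0.7618804920913884
grip x27 [ 0.52331027 -0.36778805]
```

View pics/thfit.png

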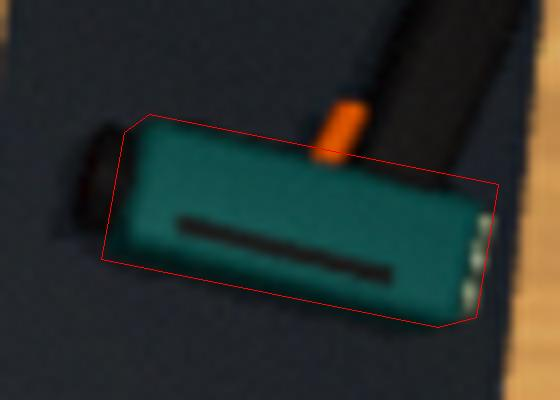

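```bash
python3 -c "
from h import *
delta([.5238,-.3692,.15],np.radians(-13))"
```

```text
pos [0.6485 0.0671 0.2325] d [ 0.4322  0.0987 -0.1274] 0.232 F [-0.5  0.2  0.3] op 0.0437 t 33.625
```

carry_out([
  {"linear":[0.056,0.005,-0.017],"yaw":0.03},
  {"linear":[0.112,0.01,-0.033],"yaw":0.06},
  {"linear":[0.168,0.02,-0.05],"yaw":0.1},
  {"linear":[0.224,0.03,-0.066],"yaw":0.14},
  {"linear":[0.28,0.04,-0.083],"yaw":0.18},
])

```text
t: 34.25
tool_pos: [0.5674, -0.2141, 0.2027]
orientation: [-1.143, 1.312, -1.368]
force: [1.0, 0.4, 0.2]
opening: 0.0698
```

```bash
python3 -c "
from h import *
delta([.5238,-.3692,.13],np.radians(-13))"
```

```text
pos [ 0.5674 -0.2141  0.2027] d [ 0.1575  0.0783 -0.0171] 0.0531 F [1.  0.4 0.2] op 0.0698 t 34.25
```

carry_out([
  {"linear":[0.05,0.02,-0.005],"yaw":0.02},
  {"linear":[0.1,0.04,-0.01],"yaw":0.04},
  {"linear":[0.145,0.07,-0.015],"yaw":0.053},
  {"linear":[0.1575,0.078,-0.017],"yaw":0.053},
  {"linear":[0.1575,0.078,-0.017],"yaw":0.053},
])

```text
t: 34.88
tool_pos: [0.5242, -0.3679, 0.1293]
orientation: [-1.113, 1.35, -1.405]
force: [0.7, 0.8, 0.6]
opening: 0.0696
```

carry_out([
  {"linear":[0,0,0.0],"yaw":0},
])

```text
t: 35.0
tool_pos: [0.5258, -0.3665, 0.1305]
orientation: [-1.113, 1.348, -1.405]
force: [0.5, 0.1, -0.1]
opening: 0.0696
```

```bash
python3 -c "
from h import *
snap('scene','t1s',(130,90,330,240),4)
snap('top','t1',(310,130,450,260),5)
p,M,s=tool(); print(M.round(4)[:,1])
delta([.5238,-.3692,.02],np.radians(-13))"
```

```text
[ 0.0064 -0.0365 -0.9993]
pos [ 0.5257 -0.3666  0.1305] d [-0.0008  0.1105 -0.0028] 0.0026 F [ 0.  -1.1  0.4] op 0.0696 t 35.1
```

View pics/t1s.png

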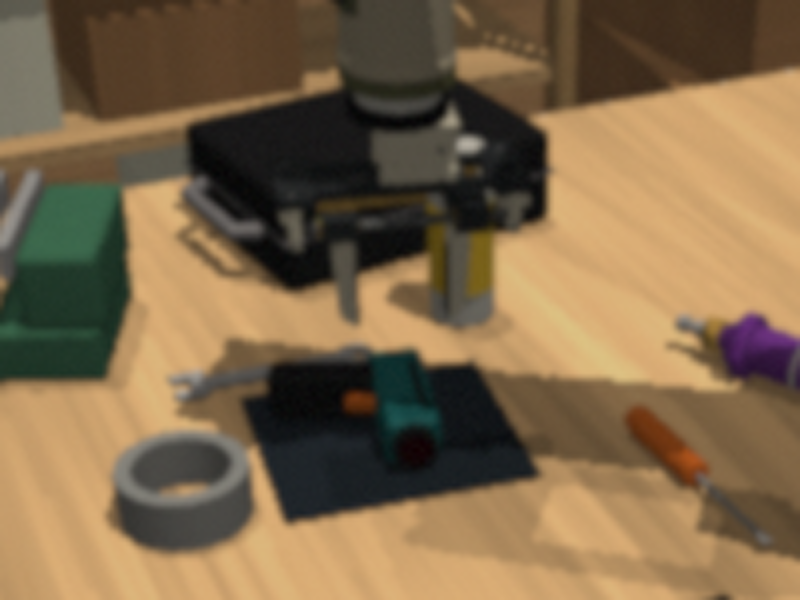

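View pics/t1.png

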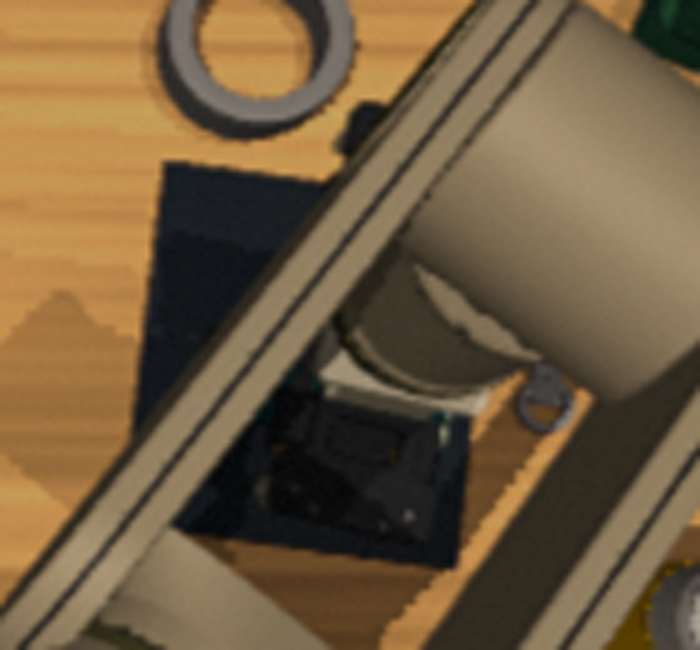

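carry_out([
  {"linear":[0,0.04,-0.001],"yaw":0.001},
  {"linear":[-0.0005,0.08,-0.002],"yaw":0.0025},
  {"linear":[-0.0008,0.1,-0.0028],"yaw":0.0025},
  {"linear":[-0.0008,0.11,-0.0028],"yaw":0.0025},
  {"linear":[-0.0008,0.11,-0.0028],"yaw":0.0025},
])

```text
t: 35.72
tool_pos: [0.5242, -0.3692, 0.021]
orientation: [-1.112, 1.349, -1.407]
force: [0.2, -0.6, 0.9]
opening: 0.0696
```

```bash
python3 -c "
from h import *
snap('scene','t2s',(130,90,330,240),4)
p,M,s=tool(); print(M.round(4)[:,1])
delta([.5238,-.3692,.02],np.radians(-13))"
```

```text
[ 0.0077 -0.0375 -0.9993]
pos [ 0.5246 -0.3697  0.0218] d [-0.0003  0.0018 -0.001 ] 0.0002 F [ 0.5 -0.9  0.7] op 0.0697 t 35.775
```

View pics/t2s.png

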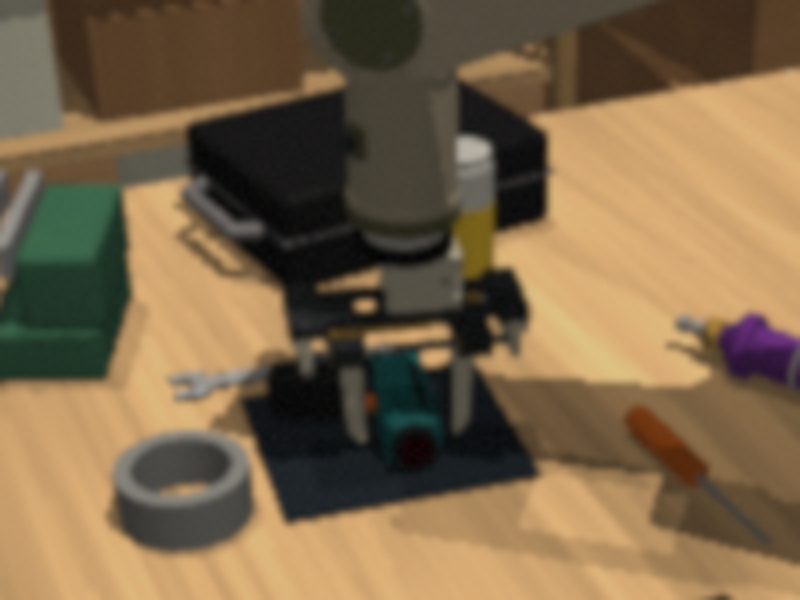

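carry_out([
  {"linear":[0,0,0],"yaw":0},
  {"linear":[0,0,0],"yaw":0},
  {"linear":[0,0,0],"yaw":0},
  {"linear":[0,0,0],"yaw":0},
  {"linear":[0,0,0],"yaw":0},
], gripper=0.35, newtons=15)

```text
t: 36.4
tool_pos: [0.525, -0.37, 0.0226]
orientation: [-1.111, 1.347, -1.409]
force: [-1.2, 1.1, 5.6]
opening: 0.0459
```

```bash
python3 -c "
from h import *
snap('scene','t3s',(130,90,330,240),4)
p,M,s=tool(); print(M.round(4)[:,1])
delta([.5238,-.3692,.02],np.radians(-13))"
```

```text
[ 0.0083 -0.0382 -0.9992]
pos [ 0.525  -0.37    0.0226] d [-0.0006  0.0026 -0.0014] 0.0001 F [-0.9  0.9  5. ] op 0.0461 t 36.45
```

View pics/t3s.png

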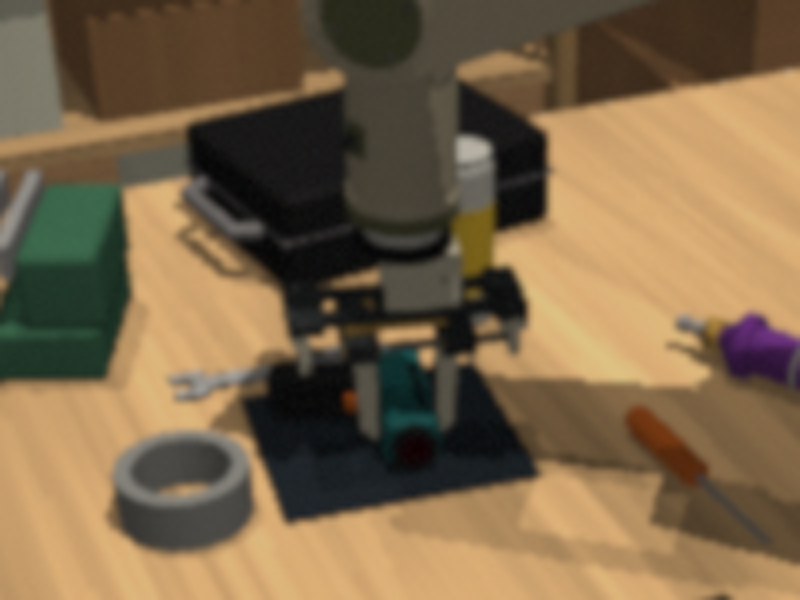

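```bash
python3 -c "
from r import *
for x in(127,120,115,110,105,100): print(x,(proj('top',rw(x,55,158))[0]-[60,110])*4+1.5,(proj('top',rw(x,55,178))[0]-[60,110])*4+1.5,(proj('top',rw(x,55,138))[0]-[60,110])*4+1.5)"
```

```text
127 [187.74581259 358.51698838] [173.07764025 354.01071016] [201.80979106 362.83764935]
120 [199.33114191 358.61389557] [184.91186829 354.10971257] [213.15647571 362.93254817]
115 [207.60633511 358.68311464] [193.36484447 354.18042821] [221.26121015 363.0003327 ]
110 [215.88149327 358.75233342] [201.8177841  354.25114354] [229.36591098 363.06811694]
105 [224.15661641 358.8215519 ] [210.27068717 354.32185857] [237.47057821 363.13590091]
100 [232.43170452 358.89077009] [218.7235537  354.39257329] [245.57521184 363.2036846 ]
```

carry_out([
  {"linear":[0,0,0],"yaw":0},
  {"linear":[0,0,0],"yaw":0},
  {"linear":[0,-0.03,0],"yaw":0},
  {"linear":[0,-0.07,0],"yaw":0},
  {"linear":[0,-0.1,0],"yaw":0},
], newtons=55)

```text
t: 37.08
tool_pos: [0.5241, -0.366, 0.1234]
orientation: [-1.111, 1.347, -1.408]
force: [0.4, -0.6, -2.4]
opening: 0.0456
```

```bash
python3 -c "
from r import *
snap('scene','t4s',(130,60,330,210),4)
print(rw(-25.5,55,155.6)); rd(-25.5,55,155.6)
print(tool()[1].round(4)[:,1])"
```

```text
[0.5133884  0.13959752 0.1556    ]
pos [ 0.5259 -0.3674  0.1283] d [-0.4898 -0.0486 -0.1252] -0.2341 F [ 2.4 -2.1  1.8] op 0.0456 t 37.125
[ 0.0129 -0.0417 -0.999 ]
```

View pics/t4s.png

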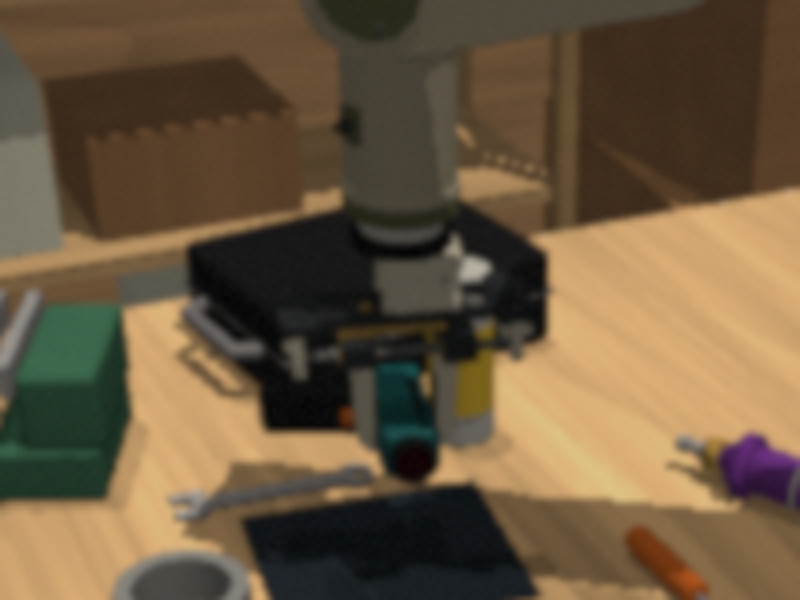

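carry_out([
  {"linear":[-0.054,-0.02,-0.014],"yaw":-0.03},
  {"linear":[-0.108,-0.04,-0.028],"yaw":-0.06},
  {"linear":[-0.162,-0.05,-0.042],"yaw":-0.09},
  {"linear":[-0.216,-0.05,-0.056],"yaw":-0.12},
  {"linear":[-0.27,-0.05,-0.07],"yaw":-0.15},
])

```text
t: 37.75
tool_pos: [0.5171, -0.0849, 0.1652]
orientation: [-1.192, 1.235, -1.302]
force: [0.8, 0.5, -1.4]
opening: 0.0456
```

```bash
python3 -c "
from r import *
rd(-45,55,157)
print(tool()[1].round(4)[:,1])"
```

```text
pos [ 0.5171 -0.0849  0.1652] d [-0.2043 -0.0003 -0.0191] -0.0833 F [ 0.8  0.5 -1.4] op 0.0456 t 37.75
[ 0.0121 -0.0413 -0.9991]
```

carry_out([
  {"linear":[-0.055,0,-0.005],"yaw":-0.03},
  {"linear":[-0.11,0,-0.01],"yaw":-0.06},
  {"linear":[-0.16,0,-0.015],"yaw":-0.083},
  {"linear":[-0.2,0,-0.019],"yaw":-0.083},
  {"linear":[-0.2,0,-0.019],"yaw":-0.083},
])

```text
t: 38.38
tool_pos: [0.5122, 0.1183, 0.1552]
orientation: [-1.237, 1.174, -1.236]
force: [-0.0, -1.2, -2.1]
opening: 0.0456
```

carry_out([
  {"linear":[0,0,0],"yaw":0},
])

```text
t: 38.5
tool_pos: [0.5118, 0.1179, 0.1543]
orientation: [-1.239, 1.174, -1.235]
force: [0.1, -0.5, -1.5]
opening: 0.0457
```

```bash
python3 -c "
from r import *
snap('scene','p0s',(230,170,430,320),4)
snap('top','p0',(60,100,260,250),4)
rd(-25.5,55,155.6)
print(tool()[1].round(4)[:,1])"
```

```text
pos [0.5118 0.1175 0.1544] d [-0.022  -0.0021  0.0018] 0.003 F [ 0.7  0.1 -1.8] op 0.0456 t 38.6
[ 0.0089 -0.0412 -0.9991]
```

View pics/p0s.png

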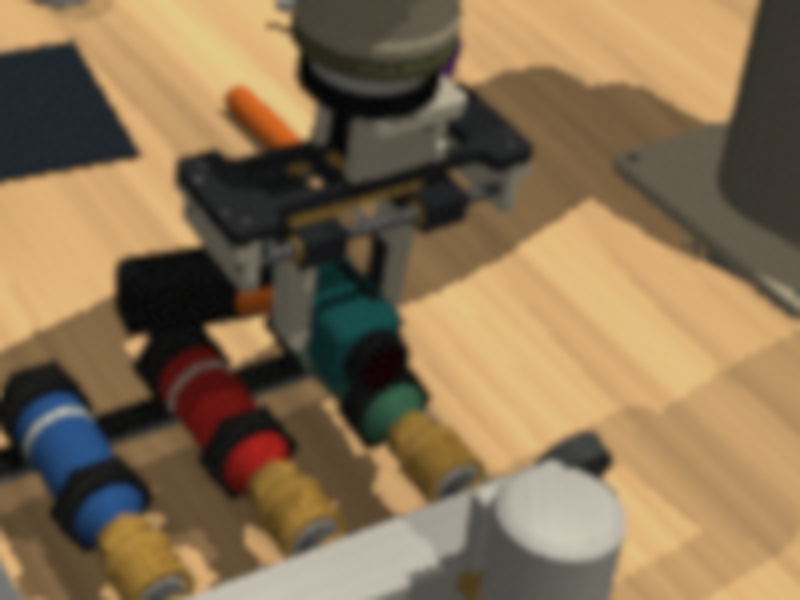

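View pics/p0.png

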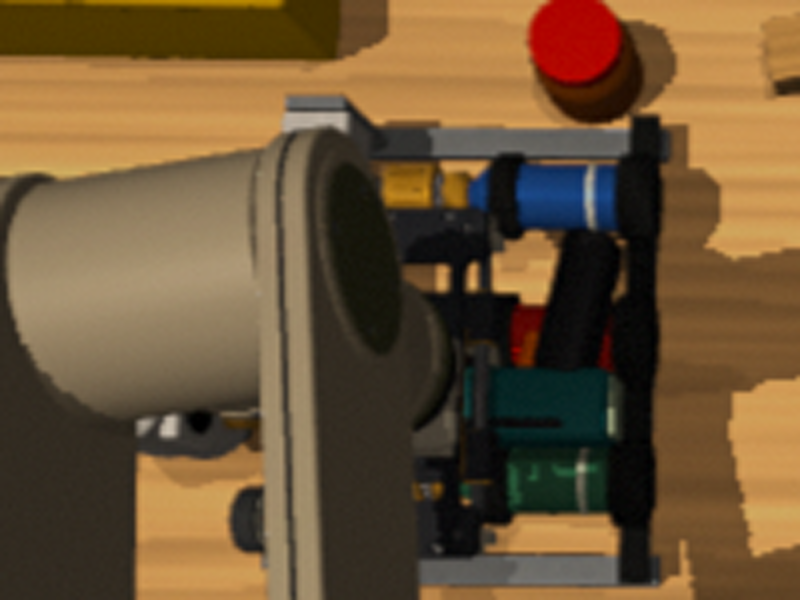

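```bash
python3 -c "
from r import *
print((proj('scene',[.5115,.163,.1568])[0]-[230,170])*4+1.5)
print((proj('scene',[.5115,.163,.1518])[0]-[230,170])*4+1.5)
print((proj('scene',[.5115,.158,.1568])[0]-[230,170])*4+1.5)
for z in(.136,.157,.178):
  print((proj('top',[.5125,.031,z])[0]-[60,100])*4+1.5)
# slot on top face, z=.178; direction slope for 90.42deg axis
a=proj('top',[.5125,.031,.178])[0];b=proj('top',[.5121,.091,.178])[0];print(np.degrees(np.arctan2(b[1]-a[1],a[0]-b[0])))
"
```

```text
[380.57308857 359.41425995]
[379.81748234 366.18319918]
[375.84374527 354.04880524]
[625.41017829 409.4942113 ]
[620.00124332 405.10869349]
[614.34829657 400.52533303]
-0.5169814413930066
```

carry_out([
  {"linear":[-0.008,-0.001,0.001],"yaw":0.001},
  {"linear":[-0.016,-0.002,0.0018],"yaw":0.003},
  {"linear":[-0.0215,-0.0025,0.0018],"yaw":0.003},
  {"linear":[-0.0215,-0.0025,0.0018],"yaw":0.003},
  {"linear":[-0.0215,-0.0025,0.0018],"yaw":0.003},
])

```text
t: 39.22
tool_pos: [0.5134, 0.1391, 0.156]
orientation: [-1.237, 1.177, -1.238]
force: [0.3, -0.3, -1.6]
opening: 0.046
```

```bash
python3 -c "
from r import *
snap('scene','p1s',(230,170,430,320),4)
rd(-25.5,55,155.6)
p=tool()[0]
print((proj('scene',p+[-.0003,.0455,.0014])[0]-[230,170])*4+1.5)
print(tool()[1].round(4)[:,1])"
```

```text
pos [0.5134 0.139  0.156 ] d [-0.0006  0.0004  0.    ] 0.0001 F [ 0.9 -0.2 -2.1] op 0.0458 t 39.275
[399.01355894 382.97773036]
[ 0.0088 -0.0414 -0.9991]
```

View pics/p1s.png

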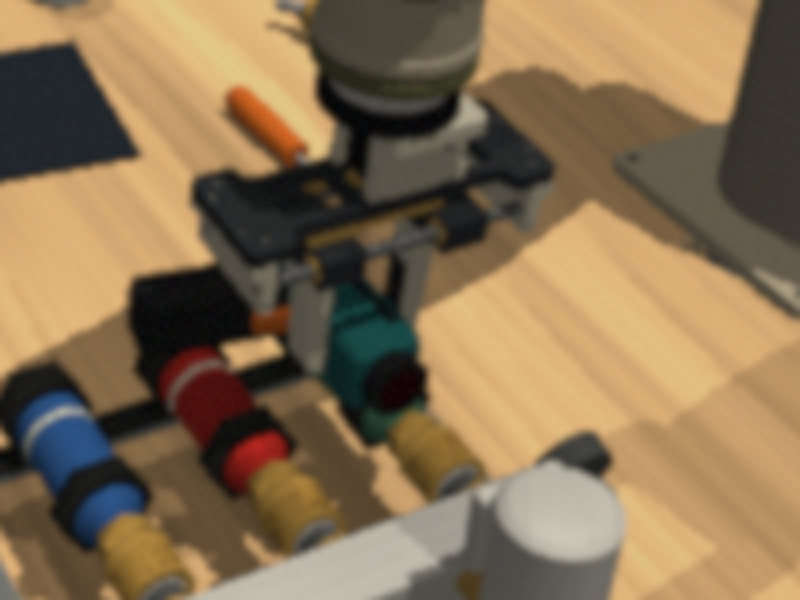

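carry_out([
  {"linear":[-0.0005,0,0],"yaw":0},
  {"linear":[-0.0005,0,0],"yaw":0},
  {"linear":[-0.0005,0,0],"yaw":0},
  {"linear":[-0.0005,0,0],"yaw":0},
  {"linear":[-0.0005,0,0],"yaw":0},
])

```text
t: 39.9
tool_pos: [0.5134, 0.1395, 0.156]
orientation: [-1.237, 1.177, -1.238]
force: [-0.2, -0.1, -2.8]
opening: 0.0458
```

carry_out([
  {"linear":[0,0,0],"yaw":0},
  {"linear":[0,0,0],"yaw":0},
  {"linear":[0,0,0],"yaw":0},
  {"linear":[0,0,0],"yaw":0},
  {"linear":[0,0,0],"yaw":0},
])

```text
t: 40.52
tool_pos: [0.5134, 0.1395, 0.156]
orientation: [-1.237, 1.177, -1.238]
force: [0.3, -0.3, -2.3]
opening: 0.0455
```

carry_out([
  {"linear":[0,0,0],"yaw":0},
  {"linear":[0,0,0],"yaw":0},
  {"linear":[0,0,0],"yaw":0},
  {"linear":[0,0,0],"yaw":0},
  {"linear":[0,0,0],"yaw":0},
])

```text
t: 41.15
tool_pos: [0.5134, 0.1395, 0.156]
orientation: [-1.237, 1.177, -1.238]
force: [0.4, -0.7, -2.2]
opening: 0.0458
```

carry_out([
  {"linear":[0,0,0],"yaw":0},
  {"linear":[0,0,0],"yaw":0},
  {"linear":[0,0,0],"yaw":0},
  {"linear":[0,0,0],"yaw":0},
  {"linear":[0,0,0],"yaw":0},
])

```text
t: 41.78
tool_pos: [0.5134, 0.1395, 0.156]
orientation: [-1.237, 1.177, -1.238]
force: [-1.0, 0.2, -1.7]
opening: 0.0454
```

```bash
python3 -c "
from r import *
snap('top','p2',(60,100,260,250),4)
snap('scene','p2s',(230,170,430,320),4)
rd(-25.5,55,155.6)
print(tool()[1].round(4)[:,1])"
```

```text
pos [0.5134 0.1395 0.156 ] d [-0.0001  0.0004 -0.    ] 0.0 F [-0.1  1.  -2.7] op 0.0458 t 41.875
[ 0.0089 -0.0413 -0.9991]
```

View pics/p2.png

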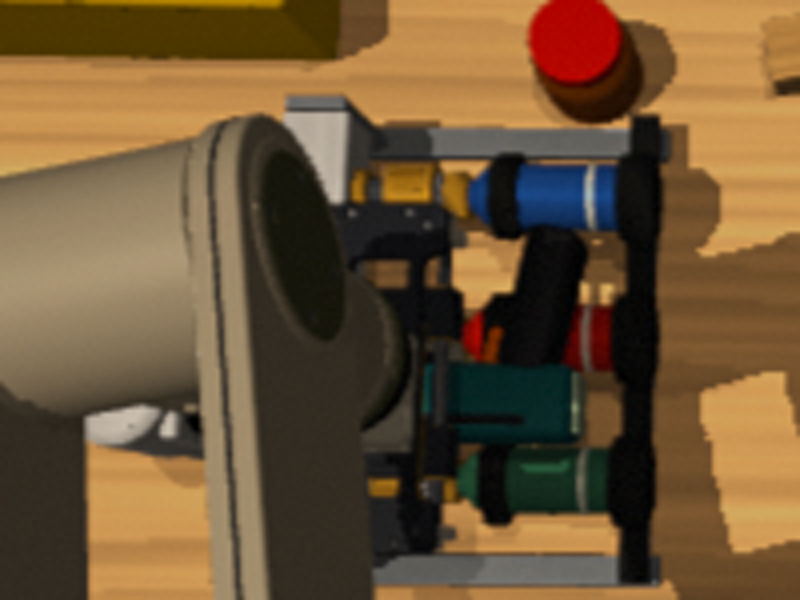

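View pics/p2s.png

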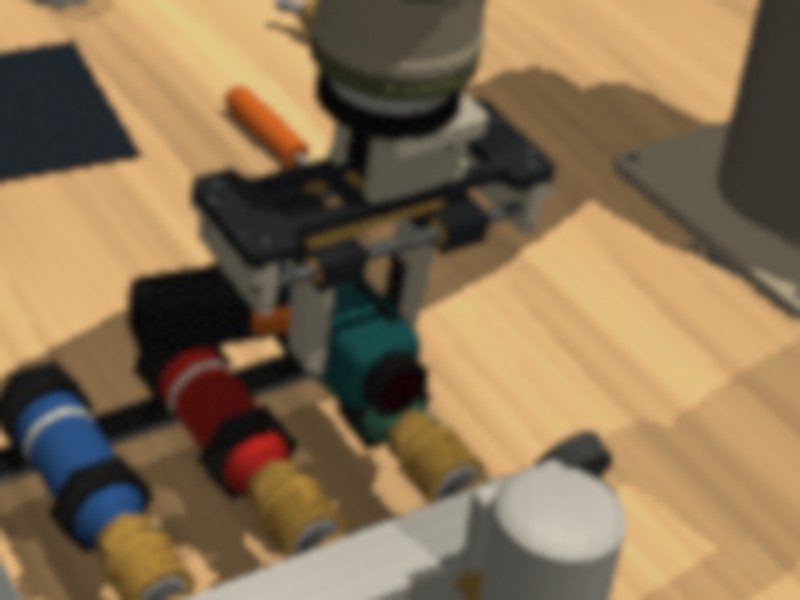

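```bash
python3 - <<'E'
from r import *
im=cv2.imread('pics/p2_raw.png').astype(float)
for name,y0,y1,ch in (('bot',204,216,None),('top',186,196,None)):
    pts=[]
    for x in range(176,203):
        col=im[y0:y1,x,0]*1+im[y0:y1,x,1]  # teal = B+G
        d=np.abs(np.diff(col)); i=d.argmax()
        w=d[max(0,i-1):i+2]; k=np.arange(max(0,i-1),max(0,i-1)+len(w)); pts.append((x,y0+.5+(w*k).sum()/w.sum()))
    pts=np.array(pts); k=np.polyfit(pts[:,0],pts[:,1],1); r=pts[:,1]-np.polyval(k,pts[:,0]); m=abs(r)<1; k=np.polyfit(pts[m,0],pts[m,1],1)
    print(name,'slope',np.degrees(np.arctan(k[0])),r.std(),m.sum()); print(pts[:,1].round(1))
# predictions for edges at various heights
for off,z in((-.023,.178),(-.023,.137),(.023,.178),(.023,.157)):
  for ang in(88.42,90.42):
    d=np.array([np.cos(np.radians(ang)),np.sin(np.radians(ang)),0]); n=np.array([d[1],-d[0],0])
    c=np.array([.5134,.1395-.0265,0])+off*n+[0,0,z]
    a=proj('top',c-.06*d)[0]; b=proj('top',c+.02*d)[0]; print(off,z,ang,np.degrees(np.arctan2(a[1]-b[1],a[0]-b[0])),a,b)
E
```

```text
bot slope 23.25607419985353 2.0920496617244115 9
[205.5 205.4 205.5 205.5 205.5 205.4 205.6 205.5 205.5 205.4 205.6 205.6
 205.5 205.7 210.5 210.8 210.8 210.9 210.7 214.4 214.4 214.4 214.5 210.6
 214.4 214.2 207.8]
top slope 2.2263967558631124 0.8296973783305318 21
[187.4 188.3 188.3 189.5 190.5 190.7 190.6 190.7 190.5 190.8 190.9 190.8
 190.8 191.4 191.5 191.8 191.7 191.8 191.6 191.2 190.7 190.6 190.8 190.7
 190.5 190.6 191.5]
-0.023 0.178 88.42 2.4689918950217624 [203.26274259 209.58359338] [169.41825653 208.12426211]
-0.023 0.178 90.42 0.4787411010276021 [203.64493719 208.71022132] [169.74120268 208.42692839]
-0.023 0.137 88.42 2.469860350532576 [206.39360855 211.36515649] [173.97937255 209.96700355]
-0.023 0.137 90.42 0.47863605460246933 [206.75886457 210.52827724] [174.28904596 210.25702536]
0.023 0.178 88.42 2.4588053423866185 [204.52280205 190.32503806] [170.87011909 188.87997124]
0.023 0.178 90.42 0.4798707245650415 [204.2263884  189.44424522] [170.51531482 189.16189745]
0.023 0.157 88.42 2.4594812634203773 [206.12338542 191.67526997] [173.21032754 190.26157412]
0.023 0.157 90.42 0.4797912495514173 [205.83308394 190.81350564] [172.86352117 190.53741415]
```

```bash
python3 - <<'E'
import cv2
im=cv2.imread('pics/p2_raw.png')[182:218,160:212]
cv2.imwrite('pics/p2z.png',cv2.convertScaleAbs(cv2.resize(im,None,fx=15,fy=15,interpolation=cv2.INTER_NEAREST),alpha=2))
E
```

```text
(no output)
```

View pics/p2z.png

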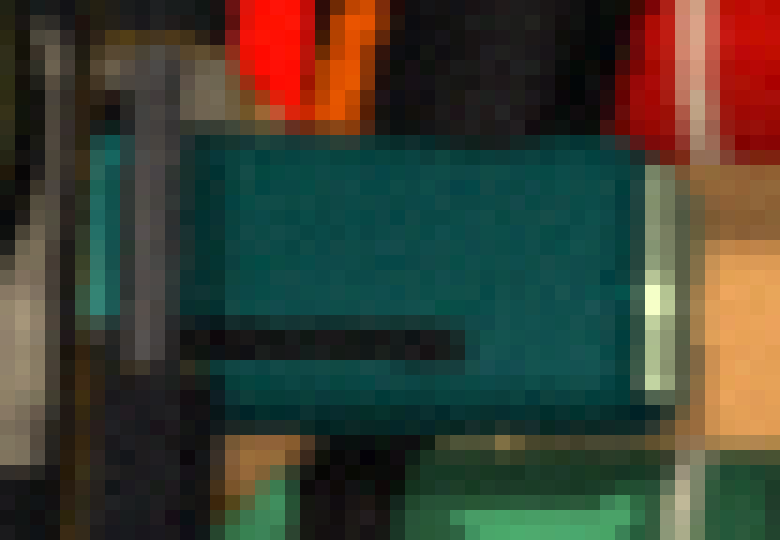

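```bash
python3 -c "
from r import *
rd(-30,-60,215);rd(300,-60,215)"
```

```text
pos [0.5134 0.1395 0.156 ] d [ 0.0068 -0.0578  0.1155] 0.0 F [-0.1  1.  -2.7] op 0.0458 t 41.875
pos [0.5134 0.1395 0.156 ] d [-0.3229 -0.0714  0.1156] 0.0 F [-0.1  1.  -2.7] op 0.0458 t 41.875
```

carry_out([
  {"linear":[0.005,-0.03,0.01],"yaw":0},
  {"linear":[0.007,-0.05,0.05],"yaw":0},
  {"linear":[0.007,-0.06,0.1],"yaw":0},
  {"linear":[0.0,-0.06,0.1155],"yaw":0},
  {"linear":[0,-0.06,0.1155],"yaw":0},
])

```text
t: 42.5
tool_pos: [0.6289, 0.143, 0.2162]
orientation: [-1.237, 1.178, -1.238]
force: [-0.8, 0.5, -2.3]
opening: 0.0458
```

```bash
python3 -c "
from r import *
rd(150,-60,220);rd(300,-60,220)
print(tool()[1].round(4)[:,1])"
```

```text
pos [0.6289 0.143  0.2162] d [-0.1726 -0.0109 -0.0004] 0.0 F [-0.8  0.5 -2.3] op 0.0458 t 42.5
pos [0.6289 0.143  0.2162] d [-0.3225 -0.0171 -0.0004] 0.0 F [-0.8  0.5 -2.3] op 0.0458 t 42.5
[ 0.0081 -0.0413 -0.9991]
```

carry_out([
  {"linear":[-0.04,-0.004,0],"yaw":0},
  {"linear":[-0.085,-0.006,0],"yaw":0},
  {"linear":[-0.13,-0.008,0],"yaw":0},
  {"linear":[-0.175,-0.011,0],"yaw":0},
  {"linear":[-0.22,-0.013,0],"yaw":0},
])

```text
t: 43.12
tool_pos: [0.6261, 0.3644, 0.2202]
orientation: [-1.238, 1.178, -1.238]
force: [0.9, -0.1, -2.0]
opening: 0.046
```

carry_out([
  {"linear":[-0.03,-0.002,0],"yaw":0},
  {"linear":[-0.06,-0.004,0],"yaw":0},
  {"linear":[-0.09,-0.005,0],"yaw":0},
  {"linear":[-0.09,-0.005,0],"yaw":0},
  {"linear":[-0.09,-0.005,0],"yaw":0},
])

```text
t: 43.75
tool_pos: [0.625, 0.4538, 0.2212]
orientation: [-1.239, 1.178, -1.238]
force: [0.1, -1.2, -1.5]
opening: 0.0456
```

```bash
python3 -c "
from r import *
snap('scene','w1s',(200,190,440,420),2.6)
snap('top','w1')
rd(300,-60,156)
print(tool()[1].round(4)[:,1],tool()[2]['q'].round(2))"
```

```text
pos [0.6256 0.4533 0.2216] d [-0.0154  0.065   0.0001] -0.0007 F [-0.5  0.  -2.7] op 0.0461 t 43.85
[ 0.0076 -0.0422 -0.9991] [ 0.58  0.64  0.86 -0.04  1.66  0.57]
```

View pics/w1s.png

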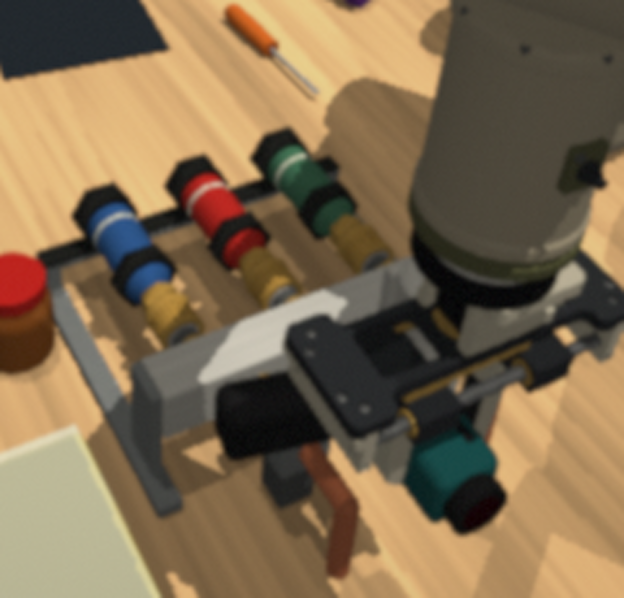

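View pics/w1.png

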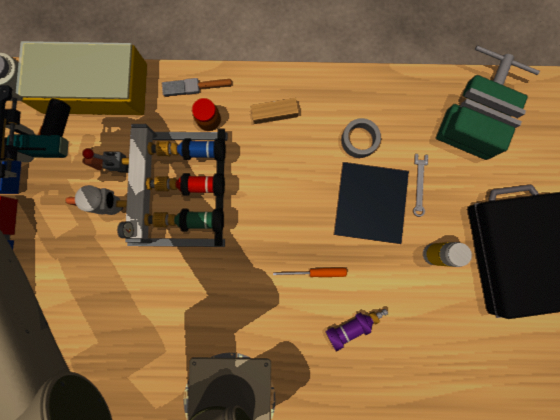

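```bash
python3 -c "
from r import *
im=cv2.imread('pics/top0.png'); cv2.imwrite('pics/box.png',cv2.resize(im[30:130,0:170],None,fx=4,fy=4))
for u,v in((20,112),(80,113),(145,114)): print(atz('top',u,v,0), atz('top',u,v,.1))
c=.625
d=np.array([0,1.]);
print(proj('top',[.757,.36,.157]),proj('top',[.757,.36,.137]))"
```

```text
[0.78337484 0.62949347 0.        ] [0.74770808 0.56082663 0.1       ]
[0.78317217 0.45550326 0.        ] [0.74752392 0.40272413 0.1       ]
[0.78320241 0.26706206 0.        ] [0.7475514  0.23149022 0.1       ]
[[ 85.95128233 101.52852273]] [[ 89.77650232 104.53092976]]
```

View pics/box.png

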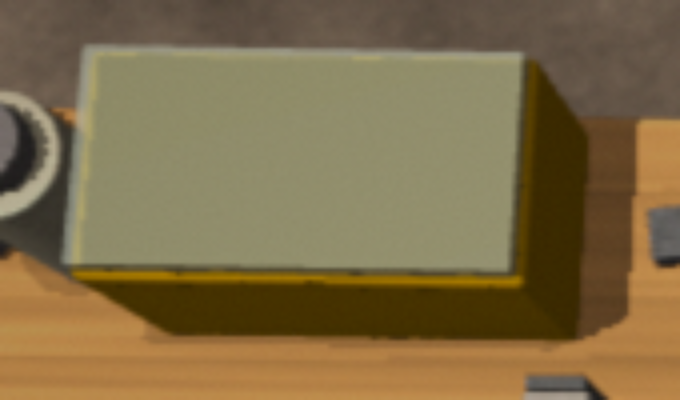

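carry_out([
  {"linear":[-0.015,0,0],"yaw":0},
  {"linear":[-0.0154,0.02,0],"yaw":0},
  {"linear":[-0.0154,0.045,0],"yaw":0},
  {"linear":[-0.0154,0.064,0],"yaw":0},
  {"linear":[-0.0154,0.064,0],"yaw":0},
])

```text
t: 44.48
tool_pos: [0.6246, 0.4643, 0.1532]
orientation: [-1.244, 1.181, -1.239]
force: [-0.5, 0.2, -2.1]
opening: 0.0456
```

```bash
python3 -c "
from r import *
snap('scene','w2s',(200,190,440,420),2.6)
snap('top','w2',(0,90,200,240),4)
rd(223,-60,156)
print(tool()[1].round(4)[:,1],tool()[2]['q'].round(2))"
```

```text
pos [0.6261 0.4657 0.1572] d [ 0.0766  0.0045 -0.    ] -0.0009 F [-0.2 -0.1 -1.8] op 0.0459 t 44.575
[ 0.0076 -0.0423 -0.9991] [ 0.59  0.69  0.91 -0.04  1.56  0.59]
```

View pics/w2s.png

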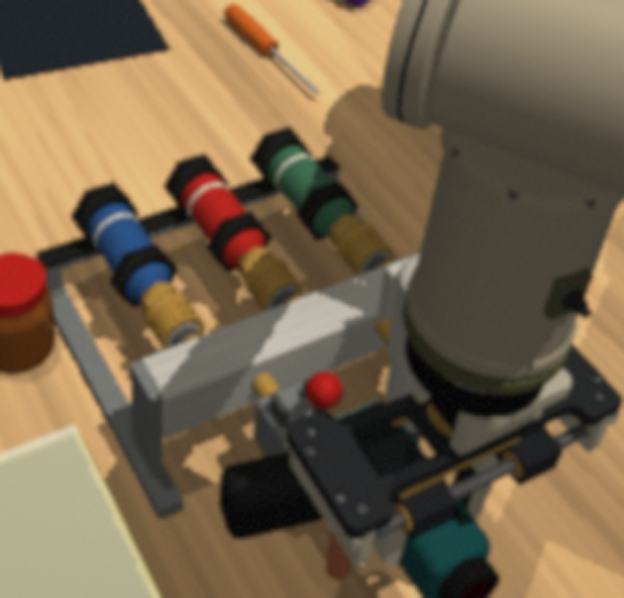

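View pics/w2.png

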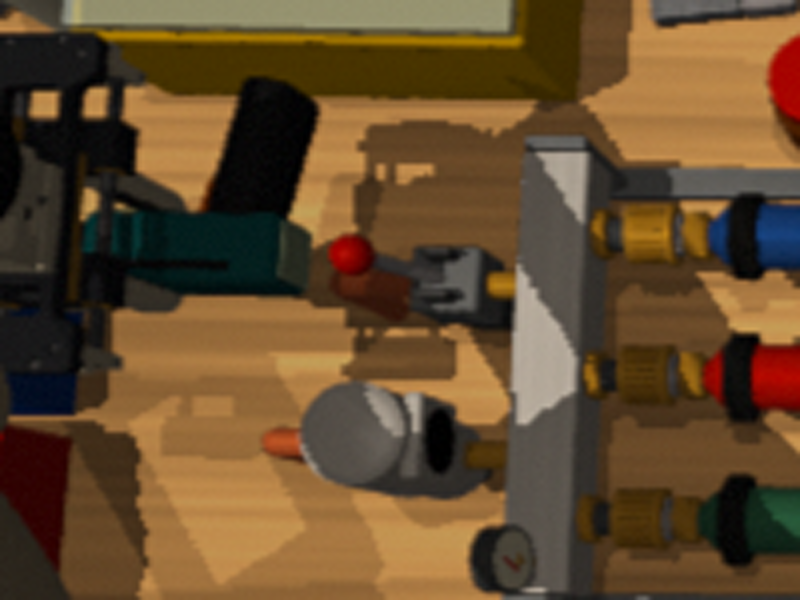

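carry_out([
  {"linear":[0.014,0.001,0],"yaw":0},
  {"linear":[0.028,0.002,0],"yaw":0},
  {"linear":[0.042,0.003,0],"yaw":0},
  {"linear":[0.056,0.004,0],"yaw":0},
  {"linear":[0.07,0.004,0],"yaw":0},
])

```text
t: 45.2
tool_pos: [0.6265, 0.3945, 0.1562]
orientation: [-1.238, 1.179, -1.239]
force: [0.9, 1.3, -3.0]
opening: 0.0455
```

carry_out([
  {"linear":[0.005,0,0],"yaw":0},
  {"linear":[0.009,0,0],"yaw":0},
  {"linear":[0.009,0,0],"yaw":0},
])

```text
t: 45.58
tool_pos: [0.6266, 0.3851, 0.1565]
orientation: [-1.238, 1.179, -1.24]
force: [0.6, 0.3, -2.4]
opening: 0.0458
```

```bash
python3 -c "
from r import *
snap('top','w3',(0,90,200,240),4)
rd(217,-60,156)
print(tool()[1].round(4)[:,1],tool()[2]['q'].round(2))"
```

```text
pos [0.6266 0.3853 0.1565] d [0.0023 0.0006 0.    ] -0.0012 F [ 0.5  0.2 -1.8] op 0.0459 t 45.625
[ 0.0073 -0.0429 -0.9991] [ 0.5   0.55  1.1  -0.04  1.5   0.5 ]
```

View pics/w3.png

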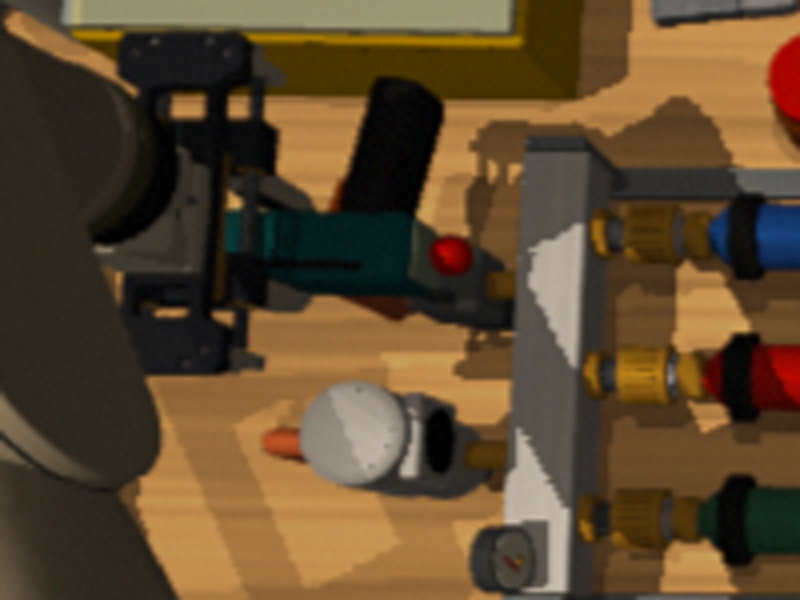

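carry_out([
  {"linear":[0.002,0,0],"yaw":0},
  {"linear":[0.003,0,0],"yaw":0},
  {"linear":[0.003,0,0],"yaw":0},
])

```text
t: 46.0
tool_pos: [0.6265, 0.3827, 0.1567]
orientation: [-1.238, 1.179, -1.239]
force: [-0.6, 2.9, -1.1]
opening: 0.0459
```

carry_out([
  {"linear":[0.001,0,0],"yaw":0},
  {"linear":[0.002,0,0],"yaw":0},
  {"linear":[0.002,0,0],"yaw":0},
])

```text
t: 46.38
tool_pos: [0.6264, 0.3822, 0.1572]
orientation: [-1.236, 1.179, -1.237]
force: [-1.0, 6.5, -2.2]
opening: 0.0457
```

carry_out([
  {"linear":[-0.006,0,0],"yaw":0},
  {"linear":[-0.02,0,0],"yaw":0},
  {"linear":[-0.03,-0.02,0],"yaw":0},
  {"linear":[-0.03,-0.05,0],"yaw":0},
  {"linear":[-0.03,-0.07,0],"yaw":0},
])

```text
t: 47.0
tool_pos: [0.6258, 0.4157, 0.2274]
orientation: [-1.235, 1.178, -1.237]
force: [-0.5, 0.7, -1.3]
opening: 0.0457
```

```bash
python3 -c "
from r import *
snap('top','w4',(0,90,200,240),4)
snap('scene','w4s',(200,190,440,420),2.6)
rd(-10,-60,228);rd(150,-60,228)
print(tool()[1].round(4)[:,1],tool()[2]['q'].round(2), proj('scene',rw(118,-60,156)))"
```

```text
pos [0.6269 0.416  0.2297] d [ 0.2598  0.0115 -0.0006] -0.0001 F [ 0.8 -0.2 -2.3] op 0.046 t 47.1
pos [0.6269 0.416  0.2297] d [ 0.0999  0.0054 -0.0006] -0.0001 F [ 0.8 -0.2 -2.3] op 0.046 t 47.1
[ 0.0129 -0.0376 -0.9992] [ 0.54  0.57  0.95 -0.04  1.64  0.53] [[306.7640206  314.40188129]]
```

View pics/w4.png

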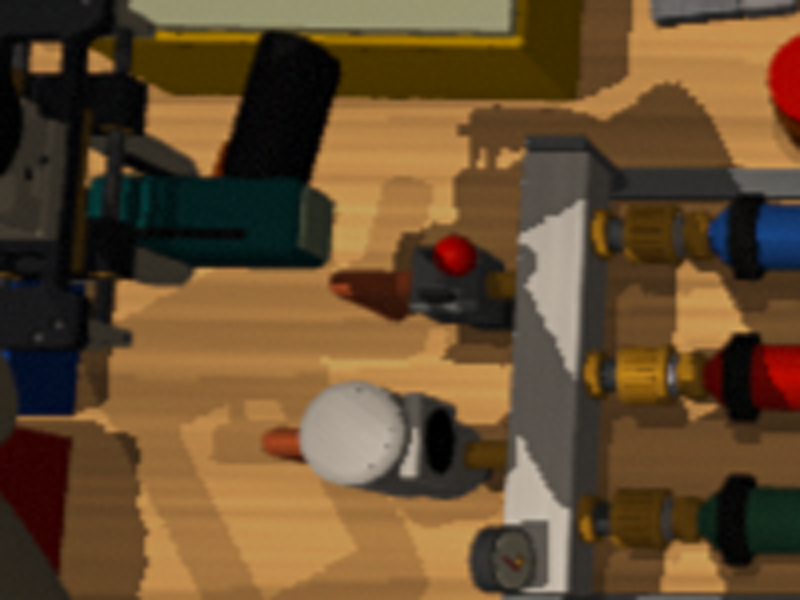

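View pics/w4s.png

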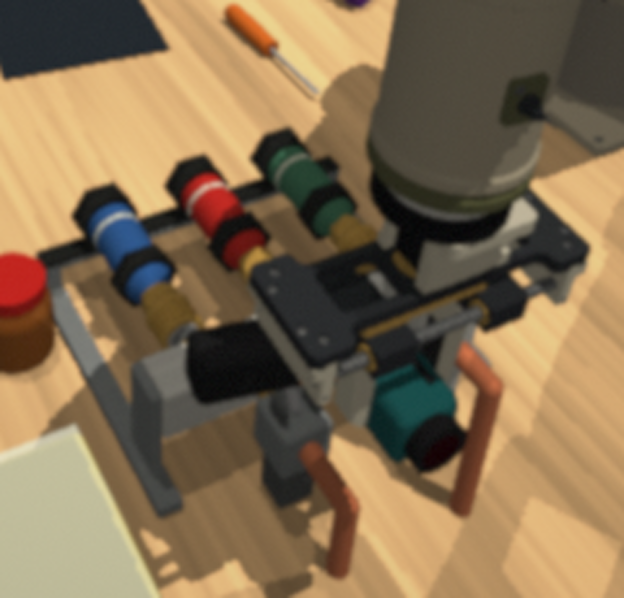

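carry_out([
  {"linear":[0.045,0,0],"yaw":0},
  {"linear":[0.1,0,0],"yaw":0},
  {"linear":[0.155,0,0],"yaw":0},
  {"linear":[0.21,0.0,0],"yaw":0},
  {"linear":[0.265,0.0,0],"yaw":0},
])

```text
t: 47.72
tool_pos: [0.6281, 0.1492, 0.2383]
orientation: [-1.232, 1.177, -1.237]
force: [0.8, 0.0, -1.8]
opening: 0.0457
```

```bash
python3 -c "
from h import *
delta([.525,-.37,.12],np.radians(-13))"
```

```text
pos [0.6281 0.1492 0.2383] d [ 0.5136  0.1368 -0.1083] 0.2339 F [ 0.8  0.  -1.8] op 0.0457 t 47.725
```

carry_out([
  {"linear":[0.055,0,-0.012],"yaw":0.02},
  {"linear":[0.11,0.01,-0.024],"yaw":0.05},
  {"linear":[0.167,0.02,-0.036],"yaw":0.08},
  {"linear":[0.224,0.03,-0.048],"yaw":0.11},
  {"linear":[0.28,0.04,-0.06],"yaw":0.14},
])

```text
t: 48.35
tool_pos: [0.5693, -0.1343, 0.2069]
orientation: [-1.161, 1.28, -1.341]
force: [0.8, 0.1, -2.5]
opening: 0.0455
```

```bash
python3 -c "
from h import *
delta([.525,-.37,.11],np.radians(-13))"
```

```text
pos [ 0.5693 -0.1343  0.2069] d [ 0.2358  0.1053 -0.0139] 0.0926 F [ 0.8  0.1 -2.5] op 0.0455 t 48.35
```

carry_out([
  {"linear":[0.055,0.02,-0.003],"yaw":0.03},
  {"linear":[0.11,0.04,-0.006],"yaw":0.06},
  {"linear":[0.165,0.065,-0.01],"yaw":0.0926},
  {"linear":[0.215,0.09,-0.0139],"yaw":0.0926},
  {"linear":[0.2358,0.105,-0.0139],"yaw":0.0926},
])

```text
t: 48.98
tool_pos: [0.5226, -0.372, 0.1074]
orientation: [-1.11, 1.351, -1.409]
force: [0.2, 0.1, -2.6]
opening: 0.0459
```

carry_out([
  {"linear":[0,0,0],"yaw":0},
  {"linear":[0,0,0],"yaw":0},
])

```text
t: 49.22
tool_pos: [0.5229, -0.3708, 0.1073]
orientation: [-1.11, 1.351, -1.408]
force: [0.1, 0.4, -2.7]
opening: 0.0464
```

```bash
python3 -c "
from h import *
snap('scene','m1s',(130,60,330,210),4)
print(tool()[1].round(4)[:,1])
delta([.525,-.37,.0235],np.radians(-13))"
```

```text
[ 0.0077 -0.0362 -0.9993]
pos [ 0.5234 -0.3707  0.1079] d [-0.0039  0.0844  0.0001] -0.0017 F [-0.2 -0.8 -1.9] op 0.0458 t 49.275
```

View pics/m1s.png

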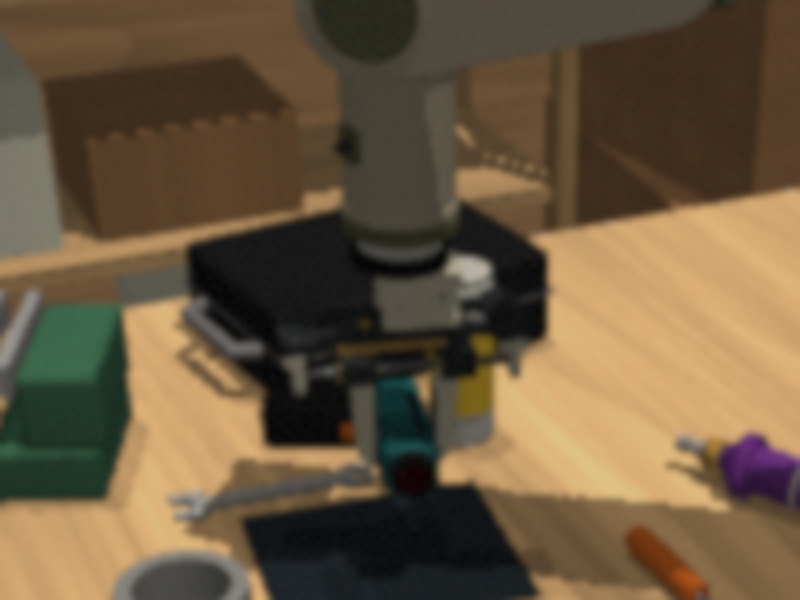

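Lens at crop (412,475), mat clear below. Lower.

carry_out([
  {"linear":[-0.001,0.035,0],"yaw":0},
  {"linear":[-0.003,0.06,0],"yaw":0},
  {"linear":[-0.0039,0.074,0],"yaw":0},
  {"linear":[-0.0039,0.081,0],"yaw":0},
  {"linear":[-0.0039,0.084,0],"yaw":0},
])

```text
t: 49.9
tool_pos: [0.5256, -0.37, 0.0246]
orientation: [-1.11, 1.348, -1.409]
force: [0.1, -0.2, -1.5]
opening: 0.0458
```

carry_out([
  {"linear":[0,0.0,0],"yaw":0},
  {"linear":[0,0.0,0],"yaw":0},
])

```text
t: 50.15
tool_pos: [0.5262, -0.3706, 0.0257]
orientation: [-1.109, 1.347, -1.41]
force: [-0.5, -1.2, -2.0]
opening: 0.0458
```

carry_out([
  {"linear":[0,0.001,0],"yaw":0},
  {"linear":[0,0.002,0],"yaw":0},
  {"linear":[0,0.0025,0],"yaw":0},
  {"linear":[0,0.0025,0],"yaw":0},
])

```text
t: 50.65
tool_pos: [0.5261, -0.3706, 0.0231]
orientation: [-1.109, 1.347, -1.41]
force: [-0.2, 0.2, -1.5]
opening: 0.0459
```

carry_out([
  {"linear":[0,0.0006,0],"yaw":0},
  {"linear":[0,0.0012,0],"yaw":0},
  {"linear":[0,0.0012,0],"yaw":0},
])

```text
t: 51.02
tool_pos: [0.5263, -0.3707, 0.0227]
orientation: [-1.109, 1.347, -1.41]
force: [-2.4, 3.0, 5.4]
opening: 0.0457
```

Contact. Release gently (low opening first), then retreat.

carry_out([
  {"linear":[0,0,0],"yaw":0},
  {"linear":[0,0,0],"yaw":0},
  {"linear":[0,0,0],"yaw":0},
  {"linear":[0,0,0],"yaw":0},
], gripper=0.75, newtons=15)

```text
t: 51.52
tool_pos: [0.5263, -0.3707, 0.0226]
orientation: [-1.109, 1.347, -1.41]
force: [0.2, 0.1, 0.1]
opening: 0.0697
```

carry_out([
  {"linear":[0,-0.02,0],"yaw":0},
  {"linear":[0,-0.06,0],"yaw":0},
  {"linear":[0,-0.12,0],"yaw":0},
  {"linear":[0,-0.17,0],"yaw":0},
  {"linear":[0,-0.2,0],"yaw":0},
])

```text
t: 52.15
tool_pos: [0.5254, -0.3638, 0.2283]
orientation: [-1.108, 1.341, -1.415]
force: [-0.5, -0.3, -0.6]
opening: 0.0699
```

carry_out([
  {"linear":[-0.06,0,-0.02],"yaw":0},
  {"linear":[-0.12,0,-0.04],"yaw":0},
  {"linear":[-0.18,0,-0.06],"yaw":0},
  {"linear":[-0.2,0,-0.07],"yaw":0},
  {"linear":[-0.2,0,-0.07],"yaw":0},
])

```text
t: 52.78
tool_pos: [0.5026, -0.1519, 0.2208]
orientation: [-1.108, 1.338, -1.414]
force: [-0.1, -0.3, -0.7]
opening: 0.0695
```

```bash
python3 -c "
from h import *
snap('scene','f1s')
snap('top','f1')
delta([.5,-.15,.2])"; python3 th.py pics/f1_raw.png
```

```text
pos [ 0.5029 -0.1539  0.2205] d [-0.0039  0.0202 -0.0042] F [ 0.3 -0.6  0.1] op 0.0696 t 52.875
[ 0.51759793 -0.39460548  1.46339921] 83.84659828851963 iou 0.6366996162755743
grip x27 [ 0.52049208 -0.36776104]
```

View pics/f1s.png

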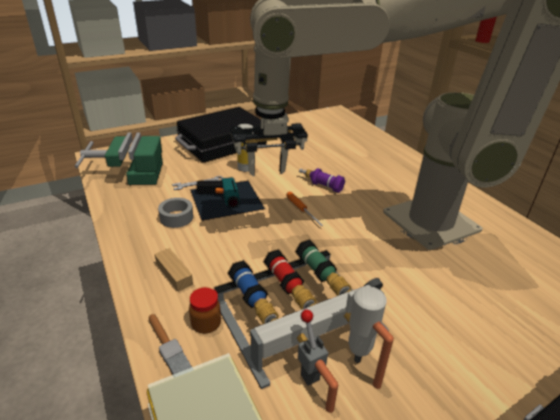

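View pics/f1.png

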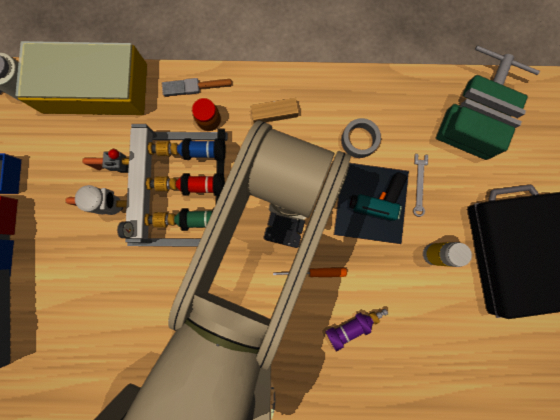

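```bash
python3 -c "
import cv2,numpy as np
a=cv2.imread('pics/f1s_raw.png'); b=cv2.imread('pics/f1_raw.png')
A=cv2.resize(a[225:325,215:395],None,fx=4,fy=4); B=cv2.convertScaleAbs(cv2.resize(b[155:235,325:415],None,fx=4,fy=4),alpha=1.5); C=cv2.convertScaleAbs(cv2.resize(a[165:225,170:270],None,fx=3.6,fy=3.6),alpha=1.5)
cv2.imwrite('pics/fA.png',A)
h=np.zeros((320,720,3),np.uint8); h[:B.shape[0],:B.shape[1]]=B; h[:C.shape[0],360:360+C.shape[1]]=C
cv2.imwrite('pics/fB.png',h)"
```

```text
(no output)
```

View pics/fA.png

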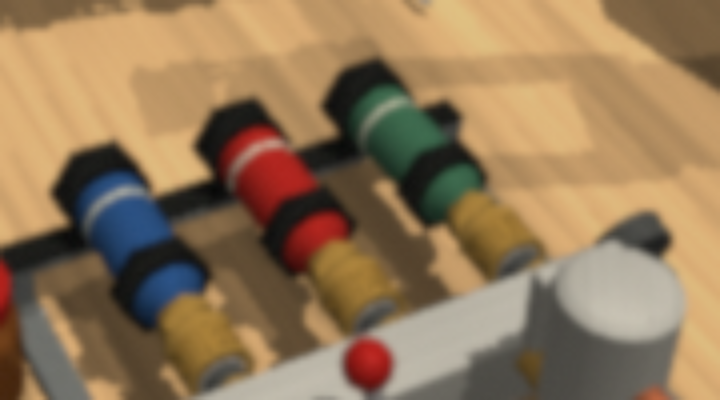

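View pics/fB.png

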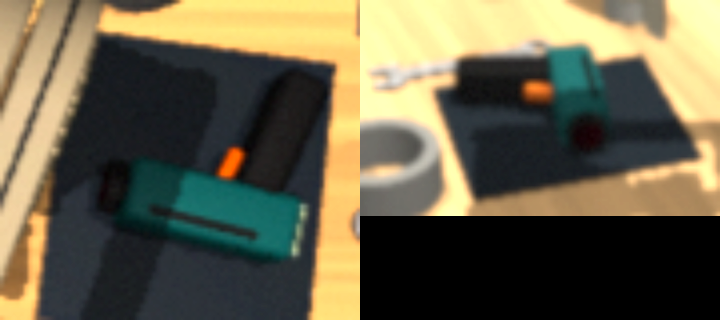

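```bash
python3 -c "
from plant import robot
print(robot.close_job())"
```

```text
the job is handed in; nothing more can be done
None
```

The job is finished and handed in at about 53 s of the 210 s allowed. No verdict was reported.

- **Coupling:** All three bottles are coupled: green to coupler a, red to b and blue to c. Each push stopped solid at 20 N or more, and red and blue held against a 5 to 11 N pull back. The last pictures show all three sleeves forward and the tails on the rest bar.
- **Valve open:** I pushed the lever to its stop. The knob was seen within about 1.5 px of its fully open place.
- **Thermometer reading:** With the air on, I held the thermometer about 10 cm from the patch for about 2.6 s, and the measured tool pose did not change. The top view put its heading within about 1–2° of square; rougher edge readings gave up to 2.6°. The patch face itself was placed from the first pictures, because the arm hid it during the hold.
- **Valve shut:** I shut the valve with the rear of the held thermometer so that it came before laying the thermometer down, as asked. It reached the stop at about 6.5 N, and the knob was back at its first place to within about 2 px.
- **Thermometer back:** It lies flat on its side on the mat where it started. My outline fit on the shadowed final picture was poor (overlap 0.64), so I judged this by eye.
- **Bystanders:** I saw none of the other things on the bench moved.

During the run the tool slowly drifted to a tilt of about 2.5°. I took that into account and it caused no trouble that I could see.

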